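# Load the jig, close its keeper bar and set the knurled nut a quarter turn off

### The job

Lay the wood block down flat in the cradle of the clamping jig and let go of it, swing the keeper bar over it until its notch is fully home around the stud, then turn the knurled nut down clockwise until it bottoms out. Finally back the nut off a quarter turn and keep holding it there between the fingers, so that I can set a lock nut: finish with the nut still gripped. Leave the oil bottle, the steel rule and the screwdriver where they are.

Things in the scene. Friction and masses are not known exactly. Their poses are not given: they have to be found in the camera images.
- block_mid (a point): centre (half-way up) of the loose brown wood block, 55 x 110 x 32 mm (x, y, z of this point's frame), 0.18 kg give or take a third; it lies flat on the bench to the right of the jig, its centre 16 mm above the bench. Its long axis is y; either end may go first.
- cradle (a point): floor centre of the cradle of the aluminium clamping jig fixed to the bench; it lies on the top of the base plate (96 x 216 x 12 mm). z up, y along the jig. The block lies in it flat, long axis along y, top 32 mm above this point. Lips 12 mm high stand round it with 3 mm to spare at every side; the side lips leave a 52 mm gap in the middle for the fingers.
- bar_pivot (a point): upright axis of the keeper bar, 80 mm from the cradle centre along its -y, at the height of the bar's underside: 35 mm above the cradle floor, 3 mm above a seated block. Fixed on the jig, axes as the cradle's.
- bar (a joint): swing of the keeper bar (steel, 26 mm wide, 8 mm thick, 181 mm long from the pivot) in rad: 0 = shut against a stop, lying along the jig's y with its notch round the stud beneath the nut; it grows as the bar opens, clockwise from above, towards the jig's +x. It stays where it is left (friction 0.06 N m). It starts 1.3 to 1.7 open.
- nut_mid (a point): centre (half-way up) of the knurled steel nut, a round barrel 40 mm across, 30 mm tall, 80 mm from the cradle centre along its +y, on an upright threaded stud (12 mm thick, top 84 mm above the cradle floor). Its axes turn with it; a raised rib on its top points along its x. It rises 5 mm per turn. Bottomed out, this point is 59 mm above the cradle floor, the nut's underside just over the bar.
- nut (a joint): turn of the knurled nut in rad: 0 = bottomed out against a hard stop, grows as it is unscrewed (anticlockwise from above); right-hand thread, turned down clockwise. It starts about 1.2 to 2.7 up, cannot come off (stop at 3.3), stays where it is left and takes about 0.08 N m to turn.
- oil: bystander: small white oil bottle with a red spout, 33 mm across, 105 mm tall, loose; origin under its centre
- rule: bystander: plain steel rule (flat bar) lying flat, 22 x 200 x 8 mm, loose; origin under the centre
- driver: bystander: short screwdriver with a green handle lying flat, 20 x 120 x 19 mm, loose; origin under the centre
- bar_pin (a point): middle of the upright round black pin by which the keeper bar is swung: 14 mm thick, 34 mm tall, standing on the bar's top face (8 mm above the bar's underside), 80 mm from the pivot axis; this point is 19 mm above the bar's top face, 15 mm below the pin's top.
There are look-alikes about, which are no part of the job. Leave any turquoise look-alike of the part that bears block_mid alone.

How it is judged:
By the outcome, as a careful person would: the job done as asked, in the order asked, and still so for the second after the job is handed in, while the arm keeps its last pose, push and grip.
It also fails if it takes over 72 s, if anything falls off the work surface, if the arm or the gripper's body presses on something with over 40 N, if the wrist force passes 120 N, or if a joint passes its speed limit or range.

### The arm

A 6-joint arm with a two-finger parallel gripper is mounted at the origin on a cart in front of the work surface, level with it; the furniture and walls round the work are solid. World frame = base frame: x ahead of the robot, y to its left, z up, the work surface at z = 0. Lengths are in m, angles in degrees, forces in N, time in s.
With the tool pointing down it reaches from about 0.375 to 0.975 m from the base axis. Payload 3.8 kg.
Tool frame: the origin (TCP) lies between the finger pads; the fingertips stand 14 mm ahead of it and the grasp point (between the pads) lies 5 mm behind it (tips_ahead is the distance from the TCP to the fingertips, in m); y points along the fingers, z is the direction in which the jaws open and shut, and the axes are right-handed (so a half turn about y gives the same grasp; the last joint's range is limited). The gripper opens to 88 mm and grips with 3 to 60 N. Pads are 18 mm wide; open, the fingers measure 123 mm over their backs; the gripper's body (75 mm by 187 mm) begins 45 mm behind the grasp point.
Start: joints at [-76.713, 15.12, 91.902, -0, 72.978, -2.114], TCP at [0.179, -0.651, 0.253] pointing down, gripper open.
Joint ranges: [-150.88, 150.88], [-54.13, 125.18], [17.81, 147.31], [-75.09, 255.09], [0, 152.58], [-146.25, 146.25]. Speed limits (degrees/s): [147.25, 147.25, 180, 180, 180, 180].

### API

Orientations are given as a 3x3 rotation matrix whose columns are the frame's x, y, z axes.
In Python, from bench import * gives the robot as it stands.
- The arm moves only by the tool apply_moves, never from a script. Its argument "steps" is one flat list of numbers, 5 for each row, row after row: the finger opening in mm, from 0 to 88.1, then the shift along the tool's x, y, z in mm, then the turn about the tool's y in degrees. A call has 1 to 12 rows; each row shifts and turns the pose as measured when the row begins, along the tool's axes as they then stand; what a row does not reach is not made up. A row lasts 1/12 s, in which the tool goes at most 41.7 mm and 7.16 degrees, less where a joint would pass 70% of its speed; a pose out of reach is approached as far as the arm can. A call with a gripper value outside its range is refused whole. The fingers move at their own pace and stop on an object; "newtons" is the grip in N (left out, the last holds). Time passes only in rows, so rows that do not move let the fingers close. It gives the time, the measured TCP pose, the force and the opening at its end, in the units of the state.
- observe(): the state, without advancing time (a new reading comes with each control period).
- get_image(name): name is "side" or "top" or "wrist"; returns a dict with "color" (384x512x3 uint8, red, green, blue), "camera_matrix" (3x3 intrinsics, pixels), "rvec" (rotation vector, rad) and "tvec" (3), from world to camera coordinates, as OpenCV has them. Camera axes: x right, y down, z forward; pixel columns grow to the right and rows downward; lengths in m; the calibration is good to about 2 mm. The wrist camera is an equidistant fisheye: a pixel r from the principal point sees the ray r / f radians off the axis. A picture is of the moment at which its call begins. There is no depth.
- sign_off(): hands the job in, once; it reports no verdict.
Trained networks look in a picture, given as the dict that the camera call returned (one of the last four; its "shot" number tells which), for a name from the list of things; names that differ only in an ending like _2 or _b are one class to them, and where a whole thing is asked for, a point or a joint stands for the part that bears it (a point fixed in the world has none). Each returns a list of dicts, best first, with "confidence" (0 to 1); they miss things now and then, are a little off and sometimes report something else, mostly with a low value. They report only what shows in the picture. A call takes as long as a camera call. They do not tell look-alikes from the thing itself.
- search_frame(picture, label): "at" ([column, row] in pixels, amid what is visible of it).
The state is a dict: "time": time; "qpos": joint angles; "qd": joint speeds; "joint_efforts": joint torques, N m; "ee_pos": TCP position; "eef_rot": TCP orientation; "force": force on the tool from outside, world axes, zero at the start; "wrist_torque": the same for the moment, N m; "finger_gap": opening from 0.0 (shut) to 1.0 (fully open).
Only numpy, scipy, OpenCV 4.12 (cv2) and the standard library are available. Lean on these libraries where they do the work, as an engineer would, in place of code of your own. Each camera call takes 0.05 s, during which the arm holds its last target.

## Working session

There is one attempt and no reset: what is moved stays moved. The work goes in short steps, Python scripts to look and compute and a tool call to move; the robot and the scene stay as the last step left them, time stands still between calls to the robot, and variables do not carry over. Pictures are saved under pics/ and viewed, and the job is handed in when it is done.

Besides the shell and the picture viewer there is one more tool, called after "Emit:" as name(argument=value, ...) on one line, values as JSON. apply_moves: Moves the arm, as the interface text tells. Its arguments: {"type":"object","properties":{"steps":{"type":"array","items":{"type":"number"}},"newtons":{"type":"number"}},"required":["steps"]}

```bash
mkdir -p pics; ls; cat > h.py <<'E'
from bench import *
import numpy as np, cv2
def save(im,n,crop=None,s=1):
    c=cv2.cvtColor(im['color'],cv2.COLOR_RGB2BGR)
    if crop: c=c[crop[1]:crop[3],crop[0]:crop[2]]
    if s!=1: c=cv2.resize(c,None,fx=s,fy=s,interpolation=cv2.INTER_CUBIC)
    cv2.imwrite('pics/'+n,c)
def ray(im,px):
    K=np.array(im['camera_matrix']);R=cv2.Rodrigues(np.array(im['rvec'],float))[0];t=np.array(im['tvec'],float).reshape(3)
    d=np.linalg.inv(K)@np.array([px[0],px[1],1.])
    return -R.T@t,R.T@d
def atz(im,px,z):
    o,d=ray(im,px);return o+d*(z-o[2])/d[2]
def proj(im,P):
    return cv2.projectPoints(np.array(P,float).reshape(-1,3),np.array(im['rvec'],float),np.array(im['tvec'],float),np.array(im['camera_matrix']),None)[0].reshape(-1,2)
E
python3 - <<'E'
from h import *
print(observe())
for n in ['top','side']:
    im=get_image(n); save(im,n+'0.png',s=1.5); print(n,im['camera_matrix'],im['rvec'],im['tvec'])
    o,d=ray(im,(256,192));print(o,d)
    for l in ['block_mid','cradle','bar_pivot','bar','nut_mid','nut','bar_pin','oil','rule','driver']:
        print(l,[(np.round(r['at']),round(r['confidence'],2)) for r in search_frame(im,l)][:4])
E
```

```text
pics
{'time': 0.0, 'qpos': array([-7.67130706e+01,  1.51677029e+01,  9.19811839e+01,  1.43243322e-03,
        7.29786663e+01, -2.11510535e+00]), 'qd': array([ 0.04103294, -0.06787716, -0.01913446,  0.02507846, -0.09916649,
       -0.03451478]), 'joint_efforts': array([ 4.90532711e-04, -5.02116823e+01, -3.56866693e+01,  7.29615055e-02,
        2.93811411e-02, -1.78255018e-04]), 'ee_pos': array([ 0.17911068, -0.65008833,  0.25140577]), 'eef_rot': array([[-9.64087949e-01, -4.88381408e-04,  2.65582732e-01],
       [-2.65583160e-01,  2.17212100e-03, -9.64085508e-01],
       [-1.06036390e-04, -9.99997522e-01, -2.22382156e-03]]), 'force': array([ 0.56452449, -0.96866664, -0.19973119]), 'wrist_torque': array([-0.03584649,  0.04264025, -0.04634435]), 'finger_gap': 1.0009532591183432}
top [[354.41147277   0.         255.99586575]
 [  0.         354.41147277 193.22390216]
 [  0.           0.           1.        ]] [ 2.18761842 -2.14310647  0.11282037] [-0.00614096  0.54551167  1.28481459]
[4.05820458e-01 4.13649086e-04 1.33554439e+00] [ 0.10975899  0.00360475 -0.99395769]
block_mid [(array([298
[... 408 characters left out ...]
   442.62309555 196.14408727]
 [  0.           0.           1.        ]] [ 0.26424845 -2.67578026  1.41088076] [0.55912005 0.11098754 1.2739734 ]
[0.33862452 1.07999794 0.81662695] [ 0.18068051 -0.81133782 -0.55607427]
block_mid [(array([304., 164.]), 0.93), (array([289., 186.]), 0.86), (array([285., 219.]), 0.19)]
cradle [(array([283., 222.]), 0.76)]
bar_pivot [(array([284., 222.]), 0.6)]
bar [(array([267., 190.]), 0.81), (array([274., 226.]), 0.62)]
nut_mid [(array([276., 223.]), 0.71)]
nut [(array([276., 226.]), 0.48)]
bar_pin [(array([265., 191.]), 0.63)]
oil [(array([260., 140.]), 0.53)]
rule [(array([253., 325.]), 0.57), (array([263., 141.]), 0.41)]
driver [(array([284., 301.]), 0.72)]
```

View pics/top0.png

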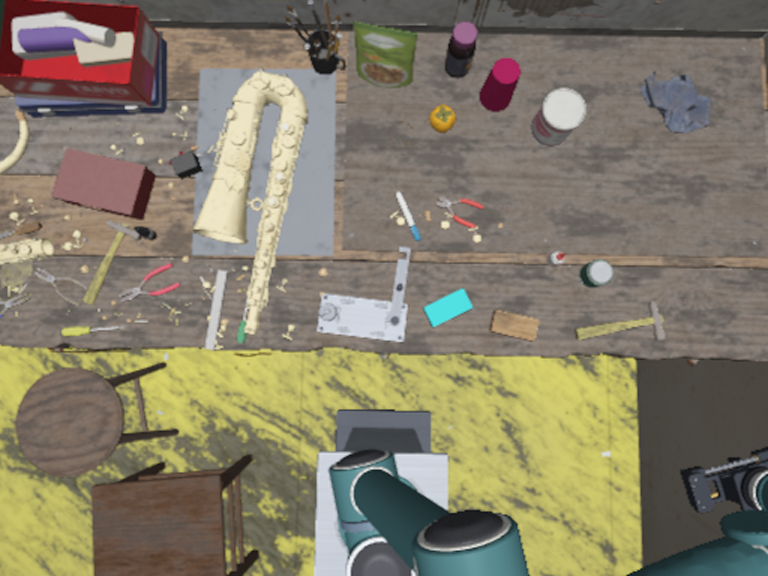

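View pics/side0.png

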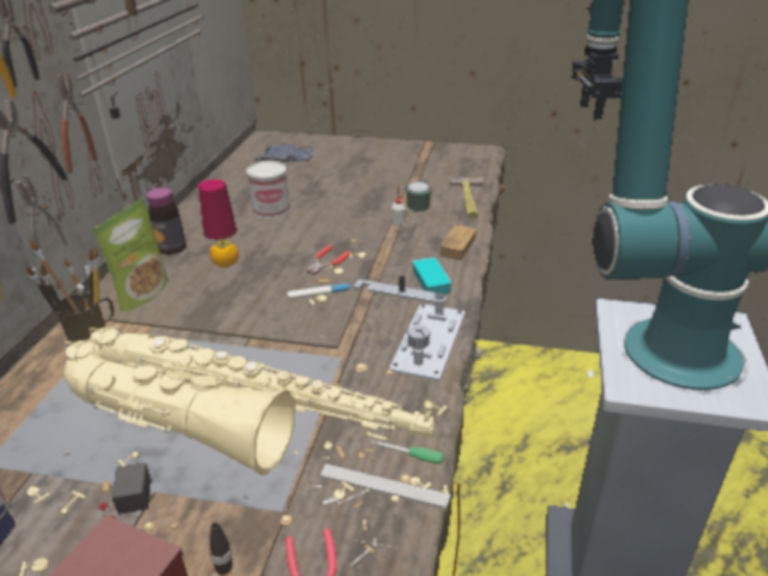

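The top picture shows the jig at (242,211), its nut at (219,208) and its pivot at (263,215). Two things could be taken for the block: a brown one at (343,217) and a turquoise look-alike at (298,206). By the description I choose the brown one, and I'll check that in a close crop.

```bash
python3 - <<'E'
from h import *
im=get_image('top'); save(im,'topj.png',(200,150,375,240),4.5)
im2=get_image('side'); save(im2,'sidej.png',(220,120,340,260),4.2)
import pickle; pickle.dump((im,im2),open('im0.pkl','wb'))
E
```

```text
(no output)
```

View pics/topj.png

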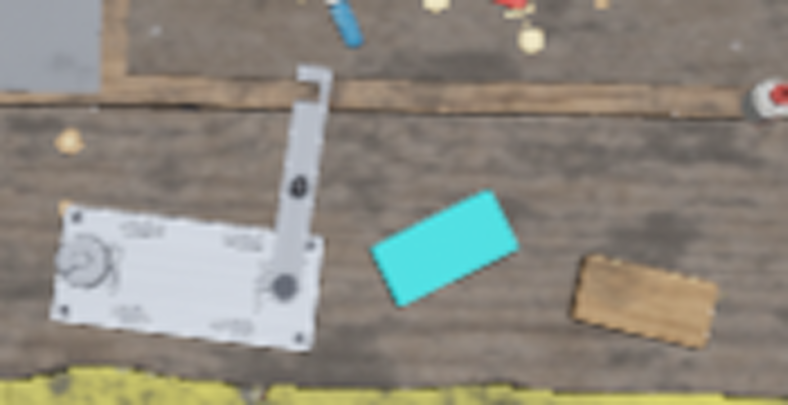

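View pics/sidej.png

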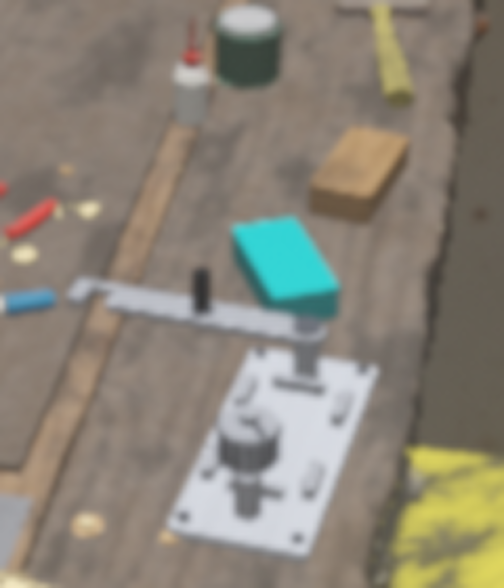

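The crop confirms it: the brown block is at top pixel (343,217) and the turquoise decoy at (299,205). The nut is on the left at (219,208) and the pivot post on the right at (263,214). Next I'll fit the poses.

```bash
cat > fit.py <<'E'
from h import *
from scipy.optimize import least_squares
def rectfit(px,im,z,L):
    pass
E
python3 - <<'E'
from h import *
import pickle
im,im2=pickle.load(open('im0.pkl','rb'))
T=lambda p:(np.array(p)+.5)/4.5-.5+np.array([200,150])
S=lambda p:(np.array(p)+.5)/4.2-.5+np.array([220,120])
def show(n,c,I,f,z):
    P=np.array([atz(I,f(p),z) for p in c])
    print(n,np.round(P[:,:2]*1000).tolist(),'mean',np.round(P.mean(0)*1000,1),'edges',[round(float(np.linalg.norm(P[i]-P[(i+1)%len(P)])*1000)) for i in range(len(P))],'ang',[round(float(np.degrees(np.arctan2(*(P[(i+1)%len(P)]-P[i])[[1,0]]))),1) for i in range(len(P))])
show('plate',[(70,205),(322,240),(308,352),(50,320)],im,T,.012)
show('block',[(590,255),(718,285),(705,348),(572,318)],im,T,.032)
show('plate s',[(258,350),(380,368),(308,555),(168,522)],im2,S,.012)
show('block s',[(350,126),(410,136),(370,188),(312,180)],im2,S,.032)
show('pivot/pin/tip',[(285,287),(299,186),(315,70)],im,T,.055)
show('pin top',[(299,184)],im,T,.089)
show('pin top s',[(202,270)],im2,S,.089)
show('nut top s',[(249,424)],im2,S,.091)
show('nut top',[(82,258)],im,T,.091)
# segment brown block
hsv=cv2.cvtColor(im['color'],cv2.COLOR_RGB2HSV)
print(hsv[217,343],hsv[225,300])
m=((hsv[...,0]>8)&(hsv[...,0]<22)&(hsv[...,1]>90)&(hsv[...,2]>100)).astype(np.uint8)
m[:200]=0;m[:, :320]=0;m[:,370:]=0;m[235:]=0
c=max(cv2.findContours(m,0,1)[0],key=cv2.contourArea);print(cv2.minAreaRect(c))
E
```

```text
plate [[537.0, 158.0], [512.0, -52.0], [419.0, -42.0], [441.0, 172.0]] mean [477.2  58.8  12. ] edges [212, 94, 215, 97] ang [-96.8, 173.8, 84.1, -8.0]
block [[503.0, -271.0], [480.0, -376.0], [429.0, -364.0], [451.0, -256.0]] mean [ 465.5 -316.9   32. ] edges [107, 53, 110, 54] ang [-102.1, 167.8, 78.4, -15.9]
plate s [[510.0, -48.0], [417.0, -42.0], [441.0, 173.0], [536.0, 158.0]] mean [476.   60.5  12. ] edges [92, 216, 97, 208] ang [176.2, 83.8, -8.9, -97.4]
block s [[481.0, -373.0], [427.0, -364.0], [451.0, -268.0], [501.0, -273.0]] mean [ 465.1 -319.8   32. ] edges [54, 99, 50, 102] ang [170.7, 75.9, -5.1, -101.2]
pivot/pin/tip [[470.0, -22.0], [552.0, -31.0], [647.0, -43.0]] mean [556.3 -31.9  55. ] edges [82, 96, 178] ang [-6.8, -6.8, 173.2]
pin top [[550.0, -31.0]] mean [549.5 -30.5  89. ] edges [0] ang [0.0]
pin top s [[549.0, -31.0]] mean [549.2 -31.5  89. ] edges [0] ang [0.0]
nut top s [[485.0, 145.0]] mean [485.3 145.   91. ] edges [0] ang [0.0]
nut top [[488.0, 138.0]] mean [487.6 138.1  91. ] edges [0] ang [0.0]
[ 17  90 184] [ 16  38 142]
((342.3077087402344, 217.4615478515625), (29.809654235839844, 12.94366455078125), 11.309932708740234)
```

```bash
cat >> h.py <<'E'
def jaw(R): return np.degrees(np.arctan2(R[1,2],R[0,2]))
def plan(target,jawdeg,g,n=None,step=38.,tmax=6.8,st=None):
    """rows from the present pose to target TCP (m) and jaw angle (world deg, of tool z)"""
    s=observe();p=np.array(s['ee_pos'])*1000;R=np.array(s['eef_rot']);t=np.array(target)*1000
    a=jaw(R);da=jawdeg-a   # ccw from above
    if n is None: n=max(1,int(np.ceil(max(np.linalg.norm(t-p)/step,abs(da)/tmax))))
    rows=[];
    for i in range(n):
        d=R.T@((t-p)/(n-i)); d=np.round(d,1)
        th=round(-da/n,1)
        rows.append([g,*[float(v) for v in d],th])
        p=p+R@d
        R=R@cv2.Rodrigues(np.array([0,np.radians(th),0]))[0]
    print(n,'rows; from',np.round(s['ee_pos'],4),'jaw',round(a,1),'z-tilt',np.round(R[2],3))
    for k in range(0,n,12): print([v for r in rows[k:k+12] for v in r])
def st():
    s=observe();print('t',round(s['time'],2),'p',np.round(np.array(s['ee_pos'])*1000,1),'jaw',round(jaw(np.array(s['eef_rot'])),2),'F',np.round(s['force'],1),'T',np.round(s['wrist_torque'],2),'gap',round(s['finger_gap']*88,1),'q',np.round(s['qpos'],1))
    return s
E
python3 - <<'E'
from h import *
import pickle
im,im2=pickle.load(open('im0.pkl','rb'))
for p in [(371,172),(373,171)]: print(atz(im,p,.1))
print('oil base side',atz(im2,((190+.5)/4.2+219.5,(122)/4.2+119.5),0), 'pin/t block', atz(im,(299,205),.032))
print('jar',atz(im,(400,182),.06))
plan((.4655,-.318,.16),-12,88)
E
```

```text
[ 0.62151857 -0.39917518  0.1       ]
[ 0.62523537 -0.40627642  0.1       ]
oil base side [ 0.63299506 -0.41458721  0.        ] pin/t block [ 0.50482056 -0.15428925  0.032     ]
jar [ 0.59388869 -0.51679954  0.06      ]
12 rows; from [ 0.1793 -0.6508  0.2527] jaw -74.6 z-tilt [ 0. -1.  0.]
[88, -30.4, 7.7, -20.4, np.float64(-5.2), 88, -32.1, 7.7, -17.6, np.float64(-5.2), 88, -33.5, 7.7, -14.6, np.float64(-5.2), 88, -34.7, 7.7, -11.5, np.float64(-5.2), 88, -35.6, 7.7, -8.3, np.float64(-5.2), 88, -36.2, 7.7, -5.0, np.float64(-5.2), 88, -36.5, 7.8, -1.7, np.float64(-5.2), 88, -36.6, 7.7, 1.6, np.float64(-5.2), 88, -36.3, 7.8, 4.9, np.float64(-5.2), 88, -35.6, 7.7, 8.2, np.float64(-5.2), 88, -34.8, 7.8, 11.4, np.float64(-5.2), 88, -33.6, 7.7, 14.5, np.float64(-5.2)]
```

Emit:
apply_moves(steps=[88, -30, 8, -20, -5.2, 88, -32, 8, -18, -5.2, 88, -34, 8, -15, -5.2, 88, -35, 8, -11, -5.2, 88, -36, 8, -8, -5.2, 88, -36, 8, -5, -5.2, 88, -36, 8, -2, -5.2, 88, -37, 8, 2, -5.2, 88, -36, 8, 5, -5.2, 88, -36, 8, 8, -5.2, 88, -35, 8, 11, -5.2, 88, -34, 8, 14, -5.2])

```text
time: 2.2
ee_pos: [0.4666, -0.3079, 0.1551]
eef_rot: [[-0.174, 0.005, 0.985], [-0.985, -0.014, -0.174], [0.013, -1.0, 0.007]]
force: [0.0, -1.1, -0.1]
finger_gap: 1.0
```

```bash
cat >> h.py <<'E'
def wray(im,px):
    K=np.array(im['camera_matrix']);R=cv2.Rodrigues(np.array(im['rvec'],float))[0];t=np.array(im['tvec'],float).reshape(3)
    u=np.array(cv2.fisheye.undistortPoints(np.array([[px]],float),K,np.zeros(4))[0,0])
    return -R.T@t,R.T@np.array([u[0],u[1],1.])
def watz(im,px,z):
    o,d=wray(im,px);return o+d*(z-o[2])/d[2]
def wproj(im,P):
    return cv2.fisheye.projectPoints(np.array(P,float).reshape(-1,1,3),np.array(im['rvec'],float).reshape(3,1),np.array(im['tvec'],float).reshape(3,1),np.array(im['camera_matrix']),np.zeros(4))[0].reshape(-1,2)
E
python3 - <<'E'
from h import *
st()
im=get_image('wrist'); save(im,'w1.png',s=1.5); print(wray(im,(256,192)),im['camera_matrix'])
print(wproj(im,[.4655,-.318,.032]))
print(search_frame(im,'block_mid'))
E
```

```text
t 2.2 p [ 466.6 -307.9  155.1] jaw -10.03 F [ 0.  -1.1 -0.1] T [ 0.02 -0.09 -0.04] gap 88.0 q [-35.7   6.9 112.4  -0.6  60.  -25.4]
(array([ 0.47804679, -0.23796633,  0.28621645]), array([-0.04493518, -0.28472827, -0.95758044])) [[297.31863964   0.         256.81276052]
 [  0.         297.31863964 190.06877076]
 [  0.           0.           1.        ]]
[[256.19294042 196.78451819]]
[{'at': [262.2, 191.3], 'confidence': 0.74}, {'at': [283.9, 28.7], 'confidence': 0.58}]
```

View pics/w1.png

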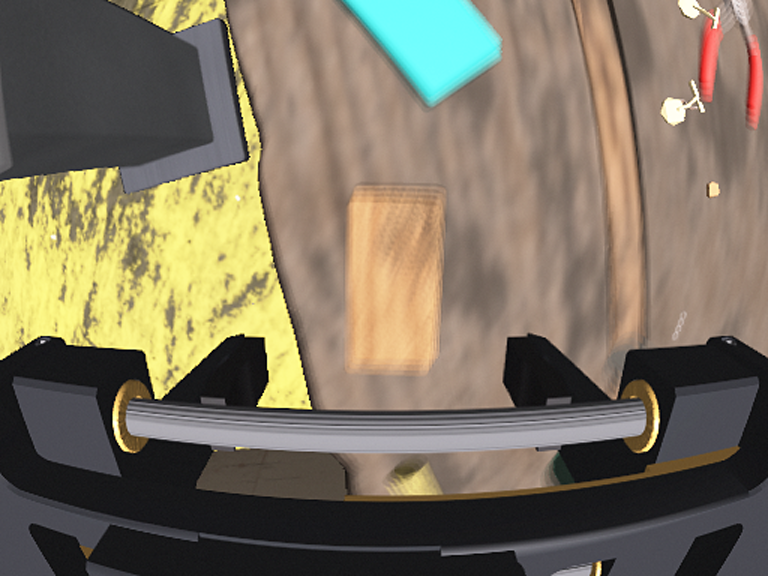

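```bash
python3 - <<'E'
from h import *
st()
im=get_image('wrist'); save(im,'w2.png',(215,110,315,260),4); st()
import pickle; pickle.dump(im,open('w2.pkl','wb'))
E
```

```text
t 2.3 p [ 467.4 -304.7  153.6] jaw -9.88 F [-0.4  0.4 -0.4] T [-0.01  0.01 -0.04] gap 87.8 q [-35.4   7.  112.5  -0.4  60.  -25.3]
t 2.35 p [ 466.4 -307.   154.3] jaw -10.05 F [-0.3  0.2 -0.5] T [-0.03 -0.03 -0.03] gap 87.8 q [-35.6   7.  112.4  -0.6  60.  -25.3]
```

View pics/w2.png

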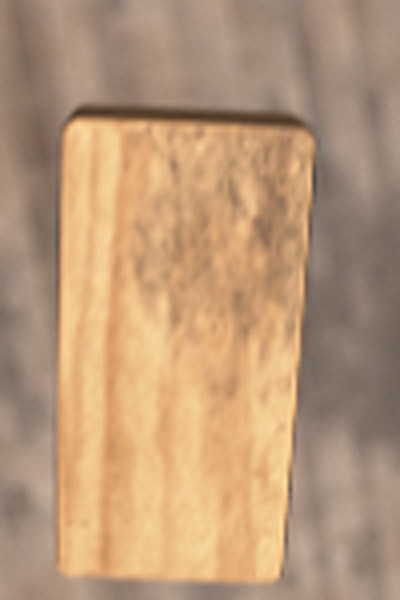

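```bash
python3 - <<'E'
from h import *
import pickle
im=pickle.load(open('w2.pkl','rb'))
W=lambda p:(np.array(p)+.5)/4-.5+np.array([215,110])
c=[(63,113),(318,130),(281,583),(56,577)]
P=np.array([watz(im,W(p),.032) for p in c])*1000
print(P.round(),P.mean(0))
for i in range(4):
    e=P[(i+1)%4]-P[i];print(np.linalg.norm(e),np.degrees(np.arctan2(e[1],e[0])))
plan((P[:,0].mean()/1000,P[:,1].mean()/1000,.07),-12.3,88,n=5)
E
```

```text
[[ 454. -258.   32.]
 [ 507. -271.   32.]
 [ 483. -377.   32.]
 [ 430. -366.   32.]] [ 468.36290034 -318.26632159   32.        ]
54.70995910340951 -13.701354282054579
108.72219889789838 -102.50788612416503
54.31916946732085 168.12535308637052
110.46271265001705 77.6903771719782
5 rows; from [ 0.4664 -0.307   0.1543] jaw -10.0 z-tilt [ 0.011 -1.     0.006]
[88, 2.0, 16.9, 0.7, np.float64(0.5), 88, 1.9, 16.9, 0.7, np.float64(0.5), 88, 2.0, 16.9, 0.7, np.float64(0.5), 88, 1.9, 16.9, 0.8, np.float64(0.5), 88, 1.9, 16.9, 0.7, np.float64(0.5)]
```

Emit:
apply_moves(steps=[88, 2, 16, 0.5, 0.5, 88, 2, 16, 0.5, 0.5, 88, 2, 16, 0.5, 0.5, 88, 2, 16, 0.5, 0.5, 88, 2, 16, 0.5, 0.5, 88, 0, 0, 0, 0, 88, 0, 0, 0, 0])

```text
time: 2.93
ee_pos: [0.4669, -0.328, 0.0772]
eef_rot: [[-0.23, 0.009, 0.973], [-0.973, -0.022, -0.229], [0.019, -1.0, 0.014]]
force: [-0.1, -0.5, 0.4]
finger_gap: 0.998
```

```bash
python3 - <<'E'
from h import *
st();plan((.4675,-.318,.020),-12.3,88,n=4)
E
```

```text
t 2.93 p [ 466.9 -328.    77.2] jaw -13.26 F [-0.1 -0.5  0.4] T [-0.05 -0.12  0.05] gap 87.8 q [-37.2  13.1 114.5  -0.9  51.2 -23.4]
4 rows; from [ 0.4669 -0.328   0.0772] jaw -13.3 z-tilt [ 0.019 -1.     0.013]
[88, -2.7, 14.2, -0.6, np.float64(-0.2), 88, -2.8, 14.3, -0.6, np.float64(-0.2), 88, -2.7, 14.2, -0.6, np.float64(-0.2), 88, -2.8, 14.3, -0.6, np.float64(-0.2)]
```

Emit:
apply_moves(steps=[88, -2.5, 14, -0.5, -0.2, 88, -2.5, 14, -0.5, -0.2, 88, -2.5, 14, -0.5, -0.2, 88, -2, 8, -0.5, -0.2])

```text
time: 3.27
ee_pos: [0.4701, -0.3264, 0.0334]
eef_rot: [[-0.222, 0.018, 0.975], [-0.975, -0.03, -0.221], [0.025, -0.999, 0.024]]
force: [0.5, 0.8, 0.7]
finger_gap: 0.996
```

```bash
python3 - <<'E'
from h import *
s=st();print(s['eef_rot'][:,1]);plan((.4675,-.318,.020),-12.3,88,n=2)
E
```

```text
t 3.27 p [ 470.1 -326.4   33.4] jaw -12.77 F [0.5 0.8 0.7] T [-0.03 -0.03 -0.02] gap 87.7 q [-36.8  16.4 116.1  -1.1  45.7 -23.3]
[ 0.01813581 -0.02996549 -0.99938639]
2 rows; from [ 0.4701 -0.3264  0.0334] jaw -12.8 z-tilt [ 0.025 -0.999  0.024]
[88, -4.0, 6.5, -2.4, np.float64(-0.2), 88, -3.9, 6.5, -2.3, np.float64(-0.2)]
```

Emit:
apply_moves(steps=[88, -4, 6, -2.5, 0, 88, -4, 6, -2, 0, 88, 0, 0, 0, 0, 88, 0, 0, 0, 0])

```text
time: 3.6
ee_pos: [0.4676, -0.3187, 0.0219]
eef_rot: [[-0.223, 0.019, 0.975], [-0.974, -0.031, -0.223], [0.026, -0.999, 0.026]]
force: [-1.2, -0.1, 0.2]
finger_gap: 0.997
```

```bash
python3 - <<'E'
from h import *
s=st();print(s['eef_rot'][:,1]);plan((.4675,-.318,.020),-12.3,88,n=1)
E
```

```text
t 3.6 p [ 467.6 -318.7   21.9] jaw -12.88 F [-1.2 -0.1  0.2] T [-0.02 -0.03 -0.04] gap 87.7 q [-36.3  16.8 117.2  -1.1  44.1 -22.6]
[ 0.0194315  -0.03127819 -0.99932182]
1 rows; from [ 0.4676 -0.3187  0.0219] jaw -12.9 z-tilt [ 0.026 -0.999  0.026]
[88, -0.7, 1.9, -0.3, np.float64(-0.6)]
```

Emit:
apply_moves(steps=[50, 0, 1.5, 0, 0, 50, 0, 0, 0, 0, 50, 0, 0, 0, 0, 50, 0, 0, 0, 0, 50, 0, 0, 0, 0], newtons=35)

```text
time: 4.02
ee_pos: [0.4692, -0.3197, 0.0227]
eef_rot: [[-0.223, 0.022, 0.975], [-0.974, -0.034, -0.222], [0.028, -0.999, 0.029]]
force: [-1.8, -0.0, -0.2]
finger_gap: 0.645
```

```bash
python3 - <<'E'
from h import *
s=st();print(s['eef_rot'][:,1])
E
```

```text
t 4.02 p [ 469.2 -319.7   22.7] jaw -12.86 F [-1.8 -0.  -0.2] T [ 0.01  0.11 -0.01] gap 56.8 q [-36.3  16.8 117.1  -1.1  44.  -22.6]
[ 0.02237504 -0.03366911 -0.99918254]
```

Emit:
apply_moves(steps=[50, 0, 0, 0, 0, 50, 0, -5, 0, 0, 50, 0, -12, 0, 0, 50, 0, -18, 0, 0, 50, 0, -22, 0, 0, 50, 0, -25, 0, 0, 50, 0, -25, 0, 0, 50, 0, -20, 0, 0, 50, 0, -8, 0, 0])

```text
time: 4.77
ee_pos: [0.462, -0.3121, 0.1626]
eef_rot: [[-0.223, 0.013, 0.975], [-0.975, -0.027, -0.223], [0.023, -1.0, 0.019]]
force: [-0.1, -0.5, -0.9]
finger_gap: 0.623
```

```bash
python3 - <<'E'
from h import *
s=st();print(s['eef_rot'][:,1])
plan((.4755,.0595,.155),-6.5,50,step=30)
E
```

```text
t 4.77 p [ 462.  -312.1  162.6] jaw -12.87 F [-0.1 -0.5 -0.9] T [-0.05 -0.12 -0.07] gap 54.8 q [-36.1   5.9 112.8  -0.9  59.9 -22.8]
[ 0.01293061 -0.02652375 -0.99956455]
13 rows; from [ 0.462  -0.3121  0.1626] jaw -12.9 z-tilt [ 0.025 -1.     0.016]
[50, -28.1, -0.2, -5.4, np.float64(-0.5), 50, -28.1, -0.2, -5.1, np.float64(-0.5), 50, -28.2, -0.2, -4.9, np.float64(-0.5), 50, -28.2, -0.1, -4.6, np.float64(-0.5), 50, -28.3, -0.2, -4.4, np.float64(-0.5), 50, -28.3, -0.1, -4.1, np.float64(-0.5), 50, -28.3, -0.2, -3.9, np.float64(-0.5), 50, -28.4, -0.1, -3.6, np.float64(-0.5), 50, -28.4, -0.2, -3.4, np.float64(-0.5), 50, -28.4, -0.1, -3.1, np.float64(-0.5), 50, -28.5, -0.2, -2.9, np.float64(-0.5), 50, -28.5, -0.1, -2.7, np.float64(-0.5)]
[50, -28.5, -0.2, -2.4, np.float64(-0.5)]
```

Emit:
apply_moves(steps=[50, -14, 0, -3, -0.3, 50, -28, 0, -5, -0.5, 50, -28, 0, -5, -0.5, 50, -28, 0, -5, -0.5, 50, -28, 0, -5, -0.5, 50, -28, 0, -4, -0.5, 50, -28, 0, -4, -0.5, 50, -28, 0, -4, -0.5, 50, -28, 0, -3, -0.5, 50, -28, 0, -3, -0.5, 50, -28, 0, -3, -0.5, 50, -28, 0, -2, -0.5])

```text
time: 5.77
ee_pos: [0.4634, 0.0309, 0.1458]
eef_rot: [[-0.127, 0.003, 0.992], [-0.992, -0.026, -0.126], [0.025, -1.0, 0.006]]
force: [0.8, 0.2, -2.2]
finger_gap: 0.621
```

```bash
python3 - <<'E'
from h import *
s=st();print(s['eef_rot'][:,1])
plan((.4755,.0595,.14),-6.5,50,step=20)
im=get_image('side');save(im,'s3.png',(180,60,370,280),2.6)
im=get_image('wrist');save(im,'w3.png',s=1.5)
E
```

```text
t 5.77 p [463.4  30.9 145.8] jaw -7.26 F [ 0.8  0.2 -2.2] T [-0.06 -0.09  0.01] gap 54.6 q [  1.8  -2.5 123.3  -1.7  59.1   9.9]
[ 0.00290284 -0.02569012 -0.99966574]
2 rows; from [0.4634 0.0309 0.1458] jaw -7.3 z-tilt [ 0.025 -1.     0.006]
[50, -15.0, 2.6, 4.2, np.float64(-0.4), 50, -15.0, 2.5, 4.2, np.float64(-0.4)]
```

View pics/s3.png

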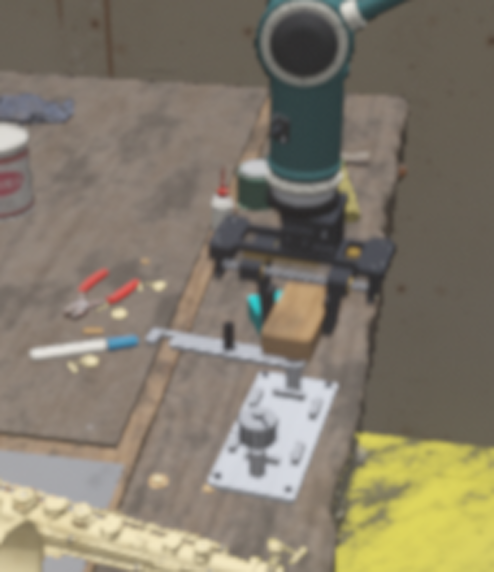

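View pics/w3.png

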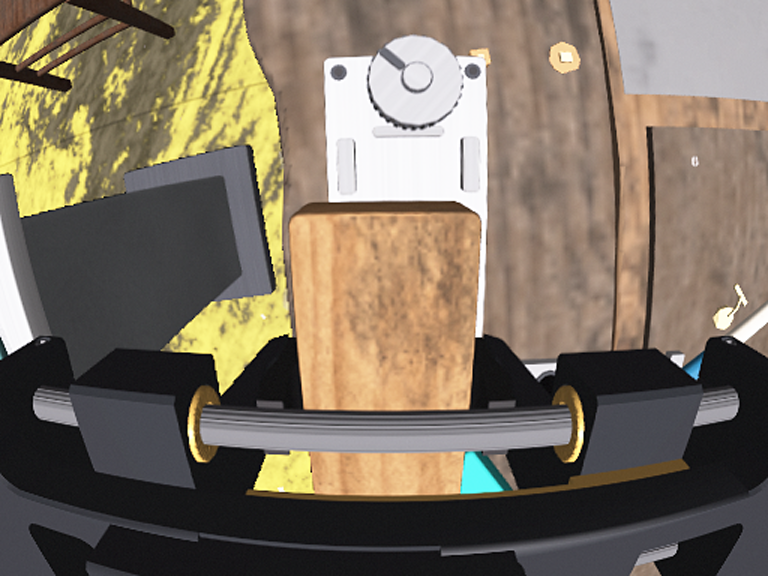

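```bash
python3 - <<'E'
from h import *
im=get_image('wrist');save(im,'w4.png',(185,10,345,150),4.5);st()
import pickle; pickle.dump(im,open('w4.pkl','wb'))
E
```

```text
t 5.92 p [463.7  31.  145.8] jaw -7.06 F [-1.2 -0.2 -2. ] T [-0.07 -0.08  0.01] gap 55.0 q [  1.8  -2.4 123.3  -1.7  59.1   9.7]
```

View pics/w4.png

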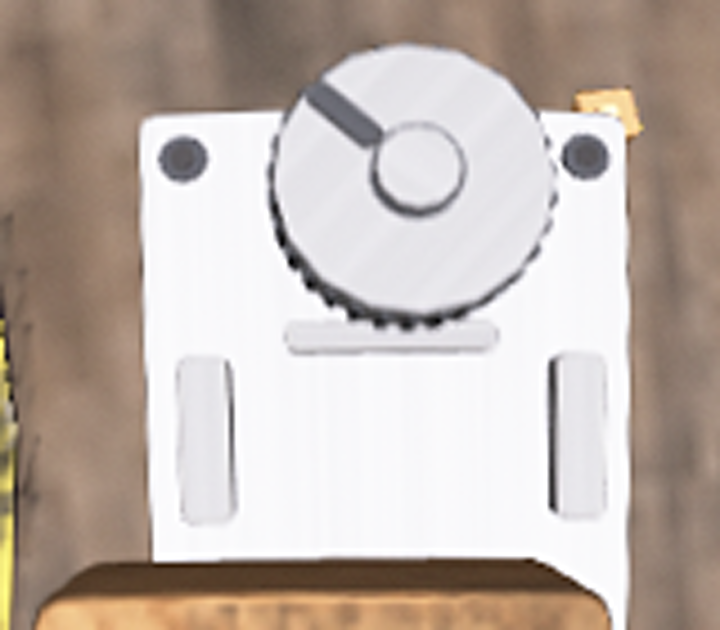

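```bash
python3 - <<'E'
from h import *
import pickle
im=pickle.load(open('w4.pkl','rb'))
W=lambda p:(np.array(p)+.5)/4.5-.5+np.array([185,10])
def q(n,p,z):
    P=watz(im,W(p),z)*1000;print(n,P.round(1));return P
a=q('cornL',(140,115),.012);b=q('cornR',(626,115),.012)
d=b-a;print(np.linalg.norm(d),np.degrees(np.arctan2(d[1],d[0])))
a=q('holeL',(183,158),.012);b=q('holeR',(585,156),.012);d=b-a;print(np.linalg.norm(d),np.degrees(np.arctan2(d[1],d[0])))
a=q('lipL',(207,437),.024);b=q('lipR',(580,434),.024);d=b-a;print((a+b)/2,np.linalg.norm(d),np.degrees(np.arctan2(d[1],d[0])))
q('endlip',(392,338),.024)
s=q('stud',(419,165),.096)
n=q('nuttop',(412,182),.088);r=q('rib',(312,95),.088);e=r-s;print('rib ang',np.degrees(np.arctan2(e[1],e[0])))
w=lambda p:(np.array(p)+.5)/1.5-.5
c=[watz(im,w(p),.155)*1000 for p in [(292,216),(478,213)]];d=c[1]-c[0];print('blk far edge',c,np.linalg.norm(d),np.degrees(np.arctan2(d[1],d[0])))
th=np.radians(-6.6);print('stud->cradle',s[:2]-80*np.array([-np.sin(th),np.cos(th)]))
m=(c[0]+c[1])/2;th=np.radians(-7.1);print('blk centre',m[:2]-55*np.array([-np.sin(th),np.cos(th)]))
E
```

```text
cornL [445.2 169.4  12. ]
cornR [539.9 159.3  12. ]
95.20717775161278 -6.098989073193137
holeL [452.5 159.2  12. ]
holeR [530.5 151.2  12. ]
78.39047031299397 -5.858727254158905
lipL [451.  103.2  24. ]
lipR [520.6  95.8  24. ]
[485.79480885  99.4848766   24.        ] 69.98349478951691 -6.065504960147976
endlip [487.4 117.4  24. ]
stud [489.3 136.9  96. ]
nuttop [488.8 135.9  88. ]
rib [476.7 150.2  88. ]
rib ang 133.420800403865
blk far edge [array([444.6962904 ,  90.95377537, 155.        ]), array([495.82105032,  85.39706362, 155.        ])] 51.425850720122 -6.2030852893481265
stud->cradle [480.12537178  57.3851234 ]
blk centre [463.46058914  33.59716291]
```

```bash
python3 - <<'E'
from h import *
plan((.4805,.055,.125),-6,50,n=4)
E
```

```text
4 rows; from [0.4637 0.031  0.1458] jaw -7.1 z-tilt [ 0.025 -1.     0.005]
[50, -6.6, 5.1, 3.4, np.float64(-0.3), 50, -6.6, 5.0, 3.4, np.float64(-0.3), 50, -6.5, 5.1, 3.5, np.float64(-0.3), 50, -6.6, 5.0, 3.5, np.float64(-0.3)]
```

Emit:
apply_moves(steps=[50, -6.5, 5, 3.5, -0.3, 50, -6.5, 5, 3.5, -0.3, 50, -6.5, 5, 3.5, -0.3, 50, -6.5, 5, 3.5, -0.3, 50, 0, 0, 0, 0, 50, 0, 0, 0, 0])

```text
time: 6.42
ee_pos: [0.48, 0.055, 0.1201]
eef_rot: [[-0.103, -0.002, 0.995], [-0.994, -0.027, -0.103], [0.027, -1.0, 0.001]]
force: [-0.5, 0.3, -1.8]
finger_gap: 0.618
```

```bash
python3 - <<'E'
from h import *
s=st();print(s['eef_rot'][:,1])
im=get_image('wrist');save(im,'w5.png',(170,20,350,170),4.4)
import pickle; pickle.dump(im,open('w5.pkl','wb'))
plan((.4805,.055,.085),-6,50,n=3)
E
```

```text
t 6.42 p [480.   55.  120.1] jaw -5.92 F [-0.5  0.3 -1.8] T [-0.04 -0.12  0.02] gap 54.4 q [  4.6   1.7 122.2  -1.8  56.3  11.5]
[-0.00195366 -0.02660013 -0.99964424]
3 rows; from [0.4799 0.0549 0.1201] jaw -5.9 z-tilt [ 0.027 -1.     0.001]
[50, -0.4, 11.7, 0.2, np.float64(0.0), 50, -0.3, 11.7, 0.2, np.float64(0.0), 50, -0.4, 11.7, 0.1, np.float64(0.0)]
```

View pics/w5.png

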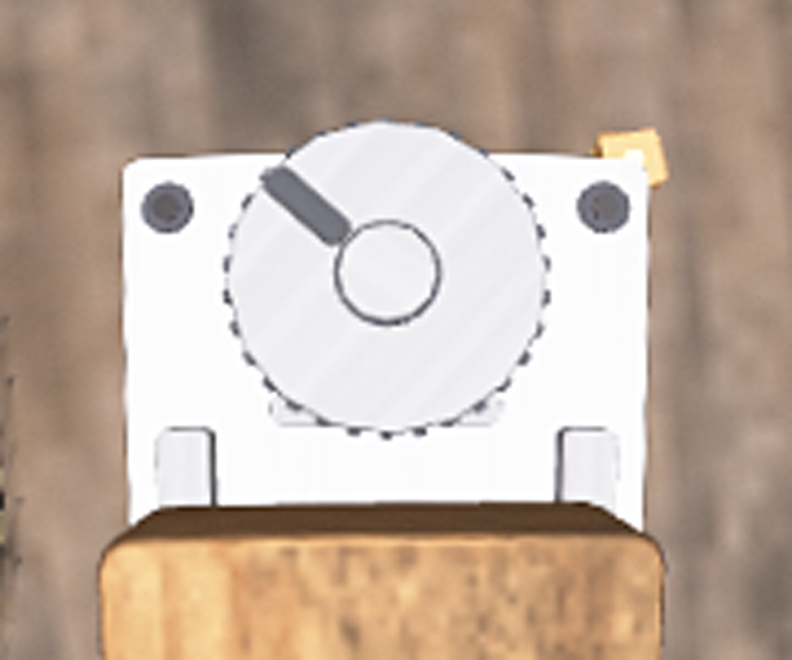

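```bash
python3 - <<'E'
from h import *
import pickle
im=pickle.load(open('w5.pkl','rb'))
W=lambda p:(np.array(p)+.5)/4.4-.5+np.array([170,20])
Q=lambda p,z:watz(im,W(p),z)[:2]*1000
a,b=Q((124,158),.012),Q((649,160),.012)
d=b-a;th=np.arctan2(d[1],d[0]);print('plate',a,b,np.linalg.norm(d),np.degrees(th))
ey=np.array([-np.sin(th),np.cos(th)]);ex=np.array([ey[1],-ey[0]])
c1=(a+b)/2-108*ey
a,b=Q((167,207),.012),Q((603,207),.012);d2=b-a;print('holes',np.linalg.norm(d2),np.degrees(np.arctan2(d2[1],d2[0])))
s=Q((387,272),.096);c2=s-80*ey
print('cradle from plate',c1,'stud',s,c2)
zt=.1201+.0093
p=[Q(x,zt) for x in [(102,540),(664,540)]];d=p[1]-p[0];print('top edge',p,np.linalg.norm(d),np.degrees(np.arctan2(d[1],d[0])))
p2=[Q(x,zt-.032) for x in [(131,522),(643,528)]];d=p2[1]-p2[0];print('bot edge',p2,np.linalg.norm(d))
c=(c1+c2)/2
for m in [(p[0]+p[1])/2,(p2[0]+p2[1])/2]:
    r=m-c;print('far-end mid in cradle frame x,y',r@ex,r@ey)
e=Q((268,175),.089)-s;print('rib',np.degrees(np.arctan2(e[1],e[0]))-np.degrees(th))
E
```

```text
plate [445.4127023  169.99278535] [539.58340645 159.86645942] 94.71358929777305 -6.137522860849934
holes 78.36874142166737 -5.935850121567605
cradle from plate [480.95120868  57.54866339] stud [489.25927871 137.3115008 ] [480.70605968  57.77004969]
top edge [array([459.6083041, 113.5010751]), array([512.32403799, 107.97091859])] 53.00501136661473 -5.9887225329918445
bot edge [array([456.05303927, 111.5464966 ]), array([516.43160028, 104.51034823])] 60.78715336212144
far-end mid in cradle frame x,y -0.5666124092389564 53.321693341159694
far-end mid in cradle frame x,y -0.002565557693711245 50.6591628625305
rib 138.58249643924415
```

Emit:
apply_moves(steps=[50, -1, 14, 0.2, 0, 50, -1, 14, 0.2, 0, 50, -0.5, 14, 0.2, 0, 50, 0, 8, 0, 0, 50, 0, 0, 0, 0])

```text
time: 6.88
ee_pos: [0.4831, 0.0543, 0.0703]
eef_rot: [[-0.106, 0.002, 0.994], [-0.994, -0.027, -0.106], [0.026, -1.0, 0.005]]
force: [-0.1, -1.0, -1.9]
finger_gap: 0.623
```

```bash
python3 - <<'E'
from h import *
s=st();print(s['eef_rot'][:,1])
im=get_image('wrist');save(im,'w6.png',(170,20,350,170),4.4)
im=get_image('side');save(im,'s6.png',(220,100,340,240),4)
plan((.4805,.0565,.045),-6,50,n=2)
E
```

```text
t 6.88 p [483.1  54.3  70.3] jaw -6.1 F [-0.1 -1.  -1.9] T [-0.07 -0.01  0.03] gap 54.8 q [  4.5   5.9 124.   -2.   50.1  11.9]
[ 0.0022759  -0.02679314 -0.99963841]
2 rows; from [0.484  0.0544 0.0716] jaw -6.1 z-tilt [ 0.026 -1.     0.007]
[50, -1.2, 13.3, -1.9, np.float64(-0.0), 50, -1.2, 13.3, -2.0, np.float64(-0.0)]
```

View pics/w6.png

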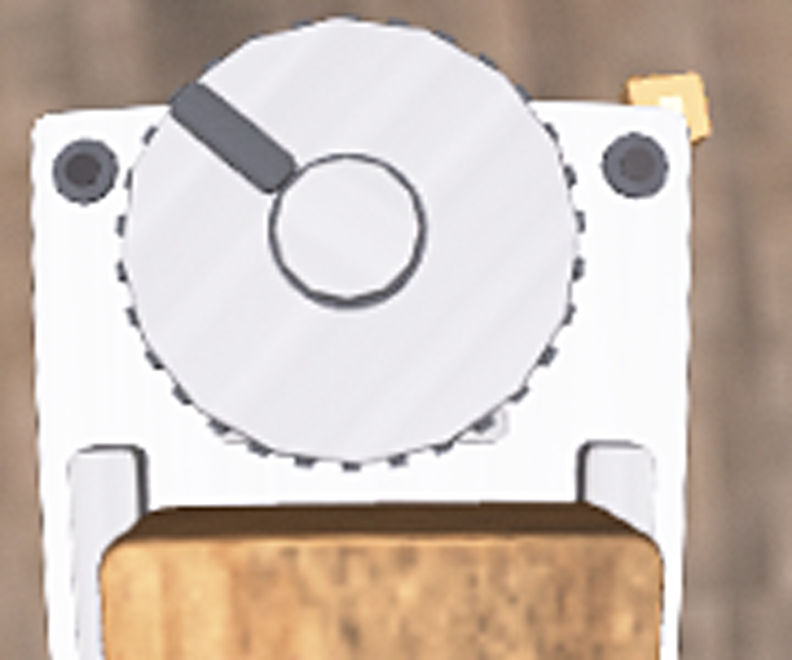

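View pics/s6.png

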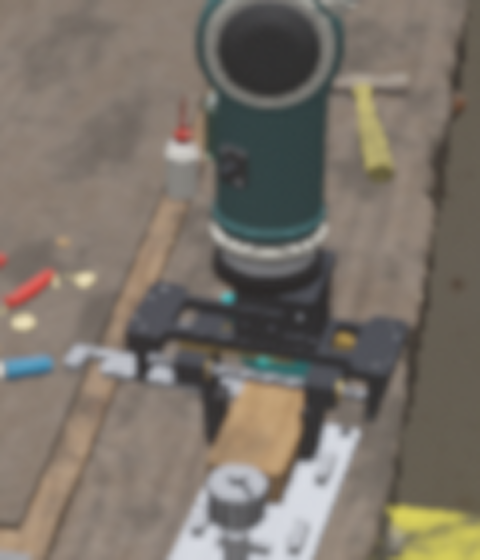

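Emit:
apply_moves(steps=[50, -1, 10, -1.5, 0, 50, -1, 8, -1.5, 0, 50, 0, 0, 0, 0])

```text
time: 7.23
ee_pos: [0.4835, 0.0563, 0.0547]
eef_rot: [[-0.107, 0.009, 0.994], [-0.994, -0.026, -0.107], [0.025, -1.0, 0.012]]
force: [-1.3, -0.3, -1.2]
finger_gap: 0.627
```

```bash
python3 - <<'E'
from h import *
s=st();print(s['eef_rot'][:,1])
im=get_image('wrist');save(im,'w7.png',(150,0,350,170),4)
plan((.4805,.0565,.038),-6,50,n=2)
E
```

```text
t 7.23 p [483.5  56.3  54.7] jaw -6.14 F [-1.3 -0.3 -1.2] T [ 0.01 -0.01  0.  ] gap 55.2 q [  4.7   7.1 124.8  -2.1  47.7  12.3]
[ 0.00946309 -0.0261681  -0.99961277]
2 rows; from [0.4838 0.0563 0.0552] jaw -6.1 z-tilt [ 0.025 -1.     0.012]
[50, -0.1, 8.6, -1.8, np.float64(-0.1), 50, -0.2, 8.6, -1.7, np.float64(-0.1)]
```

View pics/w7.png

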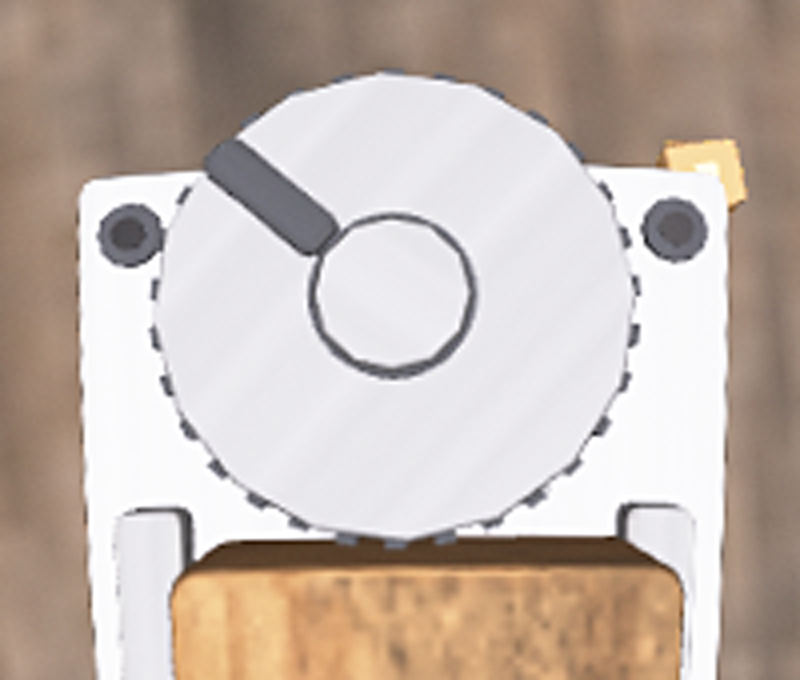

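Emit:
apply_moves(steps=[50, 0, 0, -3, 0, 50, 0, 2, -1, 0, 50, 0, 0, 0, 0])

```text
time: 7.53
ee_pos: [0.4799, 0.0569, 0.0535]
eef_rot: [[-0.107, 0.011, 0.994], [-0.994, -0.026, -0.107], [0.025, -1.0, 0.013]]
force: [-0.2, -0.3, -1.5]
finger_gap: 0.621
```

```bash
python3 - <<'E'
from h import *
s=st();print(s['eef_rot'][:,1])
im=get_image('wrist');save(im,'w8.png',(150,0,350,170),4)
E
```

```text
t 7.53 p [479.9  56.9  53.5] jaw -6.12 F [-0.2 -0.3 -1.5] T [-0.03 -0.11  0.03] gap 54.7 q [  4.9   6.8 125.2  -2.1  47.4  12.4]
[ 0.01071325 -0.02614158 -0.99960084]
```

View pics/w8.png

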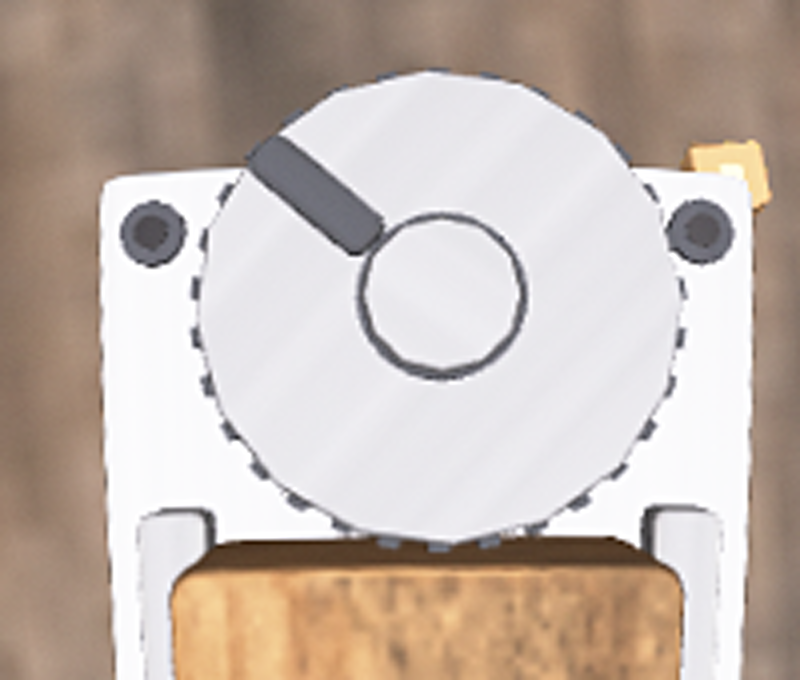

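Emit:
apply_moves(steps=[50, -0.3, 6, -0.7, 0, 50, -0.3, 6, -0.7, 0, 50, 0, 0, 0, 0])

```text
time: 7.83
ee_pos: [0.4797, 0.0575, 0.0415]
eef_rot: [[-0.107, 0.013, 0.994], [-0.994, -0.026, -0.106], [0.024, -1.0, 0.016]]
force: [-0.3, -0.9, -2.3]
finger_gap: 0.624
```

```bash
python3 - <<'E'
from h import *
s=st();print(s['eef_rot'][:,1])
im=get_image('wrist');save(im,'w9.png',(150,0,350,170),4)
E
```

```text
t 7.83 p [479.7  57.5  41.5] jaw -6.11 F [-0.3 -0.9 -2.3] T [-0.01 -0.02  0.03] gap 54.9 q [  4.9   7.9 125.7  -2.2  45.8  12.5]
[ 0.01335363 -0.02588373 -0.99957577]
```

View pics/w9.png

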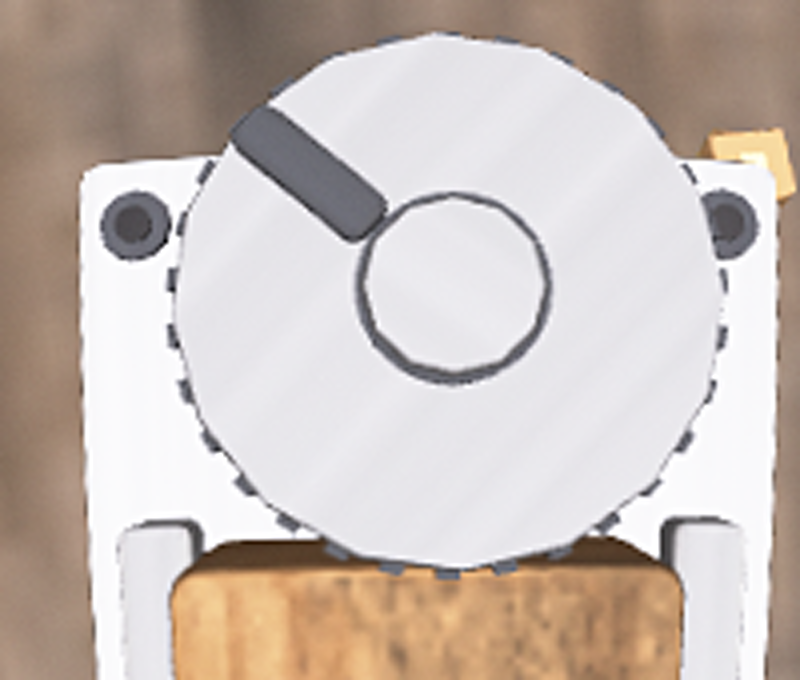

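Emit:
apply_moves(steps=[50, 0, 4, -0.2, 0, 50, 0, 2.5, -0.2, 0, 50, 0, 0, 0, 0])

```text
time: 8.13
ee_pos: [0.4801, 0.0575, 0.035]
eef_rot: [[-0.107, 0.014, 0.994], [-0.994, -0.026, -0.106], [0.024, -1.0, 0.017]]
force: [-1.1, 0.7, 0.5]
finger_gap: 0.623
```

```bash
python3 - <<'E'
from h import *
s=st();print(s['eef_rot'][:,1])
E
```

```text
t 8.13 p [480.1  57.5  35. ] jaw -6.11 F [-1.1  0.7  0.5] T [ 0.01 -0.06 -0.01] gap 54.8 q [  4.9   8.5 125.9  -2.2  45.   12.6]
[ 0.01419755 -0.02582025 -0.99956578]
```

Emit:
apply_moves(steps=[80, 0, 0, 0, 0, 80, 0, 0, 0, 0, 80, 0, 0, 0, 0, 80, 0, 0, 0, 0, 80, 0, -8, 0, 0, 80, 0, -20, 0, 0, 80, 0, -30, 0, 0, 80, 0, -35, 0, 0, 80, 0, -35, 0, 0, 80, 0, 0, 0, 0])

```text
time: 8.97
ee_pos: [0.477, 0.0606, 0.1693]
eef_rot: [[-0.107, 0.01, 0.994], [-0.994, -0.026, -0.107], [0.025, -1.0, 0.013]]
force: [1.5, -0.5, 0.7]
finger_gap: 0.906
```

```bash
python3 - <<'E'
from h import *
s=st();print(s['eef_rot'][:,1])
im=get_image('wrist');save(im,'w10.png',s=1.5)
import pickle; pickle.dump(im,open('w10.pkl','wb'))
E
```

```text
t 8.97 p [477.   60.6 169.3] jaw -6.12 F [ 1.5 -0.5  0.7] T [-0.03 -0.18  0.01] gap 79.7 q [  5.3  -2.3 120.4  -1.8  61.5  12.3]
[ 0.01036292 -0.02617007 -0.99960379]
```

View pics/w10.png

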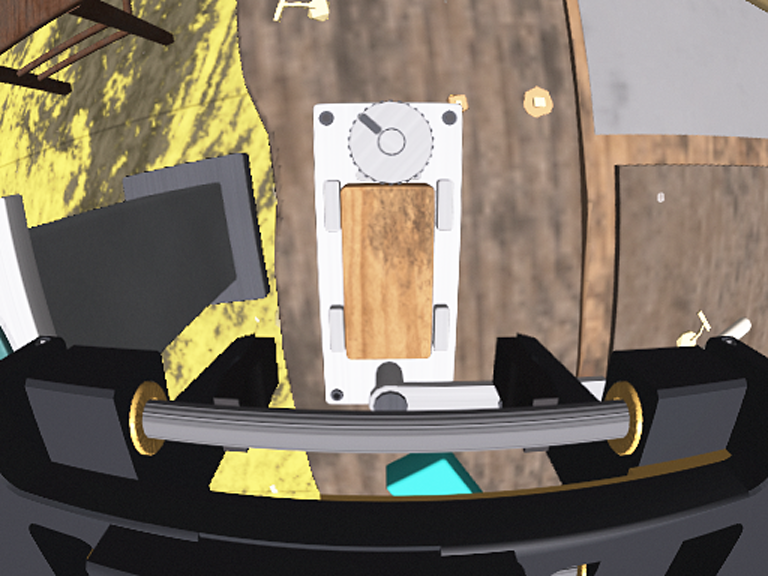

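```bash
python3 - <<'E'
from h import *
plan((.551,-.032,.15),-97,50)
E
```

```text
14 rows; from [0.4757 0.0605 0.1667] jaw -6.1 z-tilt [-0.011 -1.     0.025]
[50, 6.0, 1.4, 6.0, np.float64(6.5), 50, 5.2, 1.4, 6.7, np.float64(6.5), 50, 4.5, 1.4, 7.2, np.float64(6.5), 50, 3.6, 1.4, 7.7, np.float64(6.5), 50, 2.7, 1.4, 8.0, np.float64(6.5), 50, 1.8, 1.4, 8.3, np.float64(6.5), 50, 0.8, 1.4, 8.4, np.float64(6.5), 50, -0.1, 1.4, 8.5, np.float64(6.5), 50, -1.1, 1.4, 8.4, np.float64(6.5), 50, -2.0, 1.4, 8.2, np.float64(6.5), 50, -3.0, 1.4, 8.0, np.float64(6.5), 50, -3.9, 1.4, 7.6, np.float64(6.5)]
[50, -4.7, 1.5, 7.1, np.float64(6.5), 50, -5.4, 1.4, 6.5, np.float64(6.5)]
```

Emit:
apply_moves(steps=[50, 6, 1, 6, 6.5, 50, 5, 1, 7, 6.5, 50, 4.5, 1, 7, 6.5, 50, 3.5, 1, 7.5, 6.5, 50, 2.5, 1, 8, 6.5, 50, 2, 1, 8, 6.5, 50, 1, 1, 8.5, 6.5, 50, 0, 1, 8.5, 6.5, 50, -1, 1, 8.5, 6.5, 50, -2, 1, 8, 6.5, 50, -3, 1, 8, 6.5, 50, -4, 1, 7.5, 6.5])

```text
time: 10.02
ee_pos: [0.5316, -0.0221, 0.1486]
eef_rot: [[-0.999, -0.006, 0.04], [-0.04, -0.025, -0.999], [0.007, -1.0, 0.025]]
force: [0.2, -0.9, -0.5]
finger_gap: 0.565
```

Emit:
apply_moves(steps=[50, -4.5, 1, 7, 6.5, 50, -5.5, 1, 6.5, 6.5, 50, 0, 0, 0, 0])

```text
time: 10.27
ee_pos: [0.5398, -0.0375, 0.1432]
eef_rot: [[-0.98, -0.012, -0.201], [0.201, -0.025, -0.979], [0.006, -1.0, 0.027]]
force: [-0.6, 1.4, -1.2]
finger_gap: 0.566
```

```bash
python3 - <<'E'
from h import *
s=st();print(s['eef_rot'][:,1])
im=get_image('wrist');save(im,'w11.png',s=1.5)
import pickle; pickle.dump(im,open('w11.pkl','wb'))
print(wproj(im,[[.5515,-.0314,.089],[.4722,-.0219,.055]])*1.5, search_frame(im,'bar_pin'))
plan((.551,-.032,.12),-97,50)
E
```

```text
t 10.27 p [539.8 -37.5 143.2] jaw -101.6 F [-0.6  1.4 -1.2] T [ 0.07 -0.03 -0.03] gap 49.8 q [ -5.7   6.5 114.3  -1.7  59.7  96.8]
[-0.01153156 -0.02508777 -0.99961874]
[[363.00552975 300.48905892]
 [378.42150358 413.36210387]] [{'at': [239.5, 166.2], 'confidence': 0.66}]
1 rows; from [ 0.539  -0.0365  0.1432] jaw -101.2 z-tilt [ 0.009 -1.     0.026]
[50, -11.1, 22.9, -7.4, np.float64(-4.2)]
```

View pics/w11.png

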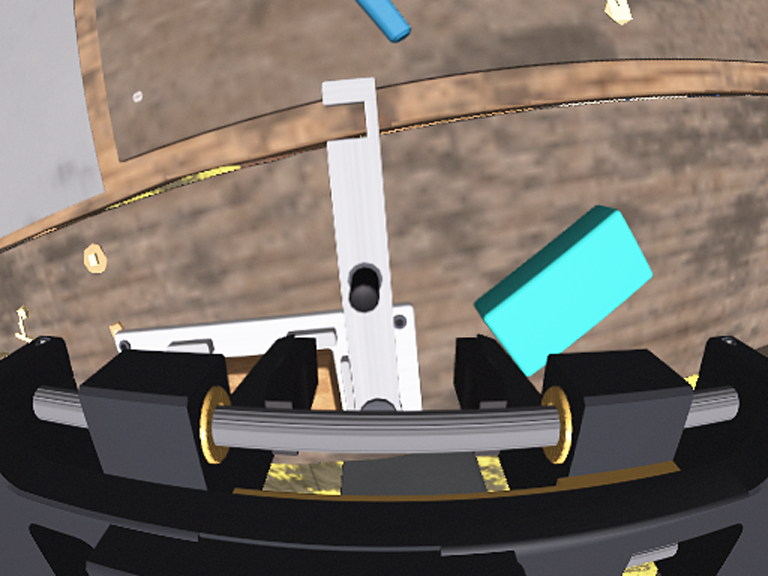

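Emit:
apply_moves(steps=[40, -6, 10, -4, -2, 40, -6, 10, -3.5, -2, 40, 0, 10, 0, 0, 40, 0, 0, 0, 0])

```text
time: 10.7
ee_pos: [0.5503, -0.0304, 0.1114]
eef_rot: [[-0.994, -0.014, -0.112], [0.112, -0.024, -0.993], [0.011, -1.0, 0.025]]
force: [-1.1, 0.9, -0.5]
finger_gap: 0.456
```

```bash
python3 - <<'E'
from h import *
s=st();print(s['eef_rot'][:,1])
im=get_image('wrist');save(im,'w12.png',s=1.5)
print(wproj(im,[[.552,-.032,.089],[.4722,-.0219,.055]])*1.5, search_frame(im,'bar_pin'))
plan((.552,-.032,.076),-97,40)
E
```

```text
t 10.7 p [550.3 -30.4 111.4] jaw -96.42 F [-1.1  0.9 -0.5] T [ 0.03 -0.   -0.02] gap 40.2 q [ -4.9   9.8 114.4  -1.7  56.5  92.5]
[-0.01369475 -0.02373448 -0.99962449]
[[387.27480853 346.93312604]
 [383.11274392 458.68760219]] [{'at': [255.5, 169.0], 'confidence': 0.98}]
1 rows; from [ 0.5513 -0.0306  0.1131] jaw -96.5 z-tilt [ 0.008 -1.     0.025]
[40, -1.1, 37.1, 0.4, np.float64(0.5)]
```

View pics/w12.png

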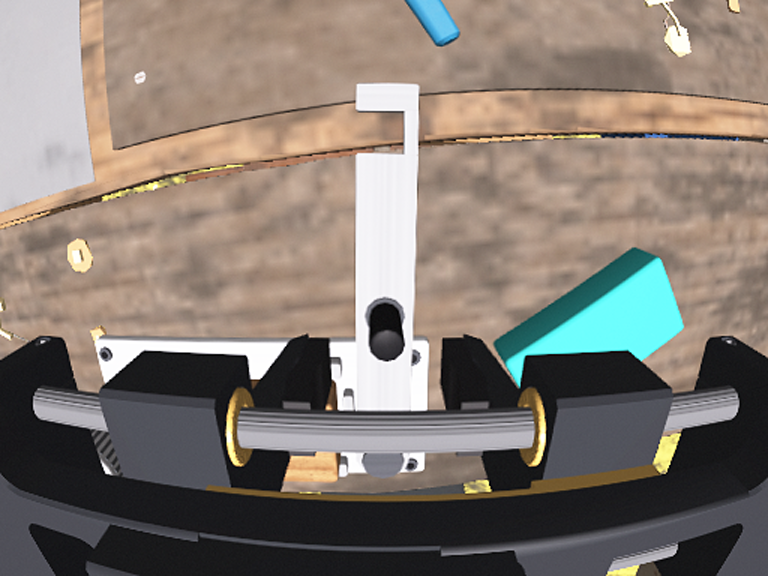

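Emit:
apply_moves(steps=[40, -1, 10, 0, 0, 40, -0.5, 10, 0, 0, 40, -0.5, 10, 0, 0, 40, 0, 5, 0, 0, 40, 0, 0, 0, 0])

```text
time: 11.22
ee_pos: [0.5534, -0.0318, 0.0765]
eef_rot: [[-0.994, -0.008, -0.112], [0.113, -0.024, -0.993], [0.006, -1.0, 0.025]]
force: [0.7, 0.2, 0.3]
finger_gap: 0.456
```

```bash
python3 - <<'E'
from h import *
s=st();print(s['eef_rot'][:,1])
E
```

```text
t 11.22 p [553.4 -31.8  76.5] jaw -96.45 F [0.7 0.2 0.3] T [0.01 0.05 0.06] gap 40.1 q [ -5.   12.4 115.5  -1.8  52.4  92.5]
[-0.00832848 -0.02429718 -0.99967009]
```

Emit:
apply_moves(steps=[5, 0, 0, 0, 0, 5, 0, 0, 0, 0, 5, 0, 0, 0, 0, 5, 0, 0, 0, 0, 5, 0.4, 0, -8, -6, 5, 0.4, 0, -8, -6, 5, 0.4, 0, -8, -6, 5, 0.4, 0, -8, -6], newtons=10)

```text
time: 11.88
ee_pos: [0.5508, -0.0007, 0.0757]
eef_rot: [[-0.95, -0.007, 0.313], [-0.313, -0.024, -0.95], [0.015, -1.0, 0.021]]
force: [0.7, 0.7, -1.1]
finger_gap: 0.151
```

```bash
cat >> h.py <<'E'
def barst():
    s=st();pv=np.array([472.2,-21.9]);p=np.array(s['ee_pos'][:2])*1000;d=p-pv
    print('radius',np.linalg.norm(d),'dir',np.degrees(np.arctan2(d[1],d[0])),'tilt',s['eef_rot'][:2,1])
E
python3 - <<'E'
from h import *
barst()
E
```

```text
t 11.88 p [550.8  -0.7  75.7] jaw -71.75 F [ 0.7  0.7 -1.1] T [ 0.06 -0.04 -0.08] gap 13.3 q [ -1.8  12.2 115.9  -1.8  52.3  71. ]
radius 81.41702410658989 dir 15.05691905157381 tilt [-0.00747148 -0.02419547]
```

Emit:
apply_moves(steps=[5, 0.7, 0, -8, -5.5, 5, 0.7, 0, -8, -5.5, 5, 0.7, 0, -8, -5.5, 5, 0.7, 0, -8, -5.5, 5, 0.7, 0, -8, -5.5, 5, 0.7, 0, -8, -5.5, 5, 0.7, 0, -8, -5.5, 5, 0.5, 0, -8, -5.5])

```text
time: 12.55
ee_pos: [0.5111, 0.0494, 0.0757]
eef_rot: [[-0.432, 0.004, 0.902], [-0.902, -0.02, -0.432], [0.016, -1.0, 0.012]]
force: [0.5, -0.8, -1.8]
finger_gap: 0.153
```

```bash
python3 - <<'E'
from h import *
barst()
E
```

```text
t 12.55 p [511.1  49.4  75.7] jaw -25.57 F [ 0.5 -0.8 -1.8] T [-0.07 -0.08 -0.08] gap 13.5 q [  3.5   8.1 120.8  -1.5  50.9  30. ]
radius 81.28169622660222 dir 61.375591630079086 tilt [ 0.00409985 -0.02015509]
```

Emit:
apply_moves(steps=[5, 0.7, 0, -8, -5.5, 5, 0.7, 0, -8, -5.5, 5, 0.5, 0, -6, -4, 5, 0.2, 0, -3, -2, 5, 0, 0, 0, 0])

```text
time: 12.97
ee_pos: [0.4856, 0.0581, 0.0757]
eef_rot: [[-0.13, 0.008, 0.992], [-0.991, -0.017, -0.129], [0.016, -1.0, 0.01]]
force: [0.7, -1.8, -3.5]
finger_gap: 0.151
```

```bash
python3 - <<'E'
from h import *
barst()
E
```

```text
t 12.97 p [485.6  58.1  75.7] jaw -7.44 F [ 0.7 -1.8 -3.5] T [-0.17 -0.16  0.02] gap 13.3 q [  4.6   5.5 123.7  -1.3  50.4  12.9]
radius 81.14566128748052 dir 80.48577401466684 tilt [ 0.00751969 -0.01749098]
```

Emit:
apply_moves(steps=[5, 0, 0, -3, 0, 5, 0, 0, -2, 0, 5, 0, 0, -1.5, 0, 5, 0, 0, -1.5, 0])

```text
time: 13.3
ee_pos: [0.4808, 0.0591, 0.076]
eef_rot: [[-0.132, 0.016, 0.991], [-0.991, -0.017, -0.132], [0.015, -1.0, 0.018]]
force: [7.3, -1.8, -10.4]
finger_gap: 0.153
```

```bash
python3 - <<'E'
from h import *
barst()
E
```

```text
t 13.3 p [480.8  59.1  76. ] jaw -7.59 F [  7.3  -1.8 -10.4] T [-0.18 -1.06  0.1 ] gap 13.5 q [  4.8   4.7 124.6  -1.4  49.8  13.3]
radius 81.48260693797405 dir 83.91778273184543 tilt [ 0.01611038 -0.01748776]
```

Emit:
apply_moves(steps=[5, 0, 0, -1.5, 0, 5, 0, 0, -1.5, 0])

```text
time: 13.47
ee_pos: [0.4808, 0.0591, 0.0759]
eef_rot: [[-0.134, 0.023, 0.991], [-0.991, -0.018, -0.133], [0.015, -1.0, 0.025]]
force: [6.4, -0.1, -6.9]
finger_gap: 0.149
```

```bash
python3 - <<'E'
from h import *
barst()
im=get_image('top');save(im,'t13.png',(190,160,320,240),6)
im=get_image('side');save(im,'s13.png',(220,120,340,260),4.2)
E
```

```text
t 13.47 p [480.8  59.1  75.9] jaw -7.66 F [ 6.4 -0.1 -6.9] T [-0.17 -0.83  0.06] gap 13.1 q [  4.8   4.5 124.9  -1.5  49.4  13.5]
radius 81.45540350514082 dir 83.94633872382688 tilt [ 0.02284845 -0.01788769]
```

View pics/s13.png

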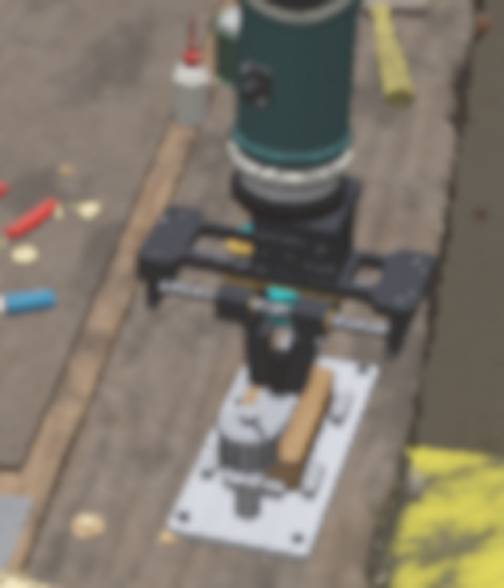

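Emit:
apply_moves(steps=[40, 0, 0, 0, 0, 40, 0, 0, 0, 0, 40, 0, 0, 0, 0, 60, 0, -8, 0, 0, 60, 0, -20, 0, 0, 60, 0, -30, 0, 0, 60, 0, -25, 0, 0, 60, 0, 0, 0, 0])

```text
time: 14.23
ee_pos: [0.4772, 0.0602, 0.1636]
eef_rot: [[-0.137, 0.017, 0.99], [-0.99, -0.018, -0.137], [0.016, -1.0, 0.019]]
force: [2.0, -0.3, 1.1]
finger_gap: 0.681
```

```bash
python3 - <<'E'
from h import *
barst()
im=get_image('wrist');save(im,'w14.png',s=1.5)
import pickle; pickle.dump(im,open('w14.pkl','wb'))
E
```

```text
t 14.23 p [477.2  60.2 163.6] jaw -7.88 F [ 2.  -0.3  1.1] T [-0.03 -0.11 -0.09] gap 59.9 q [  5.   -2.2 121.   -1.3  60.4  13.5]
radius 82.2524982320514 dir 86.5496843387653 tilt [ 0.0165786  -0.01827912]
```

View pics/w14.png

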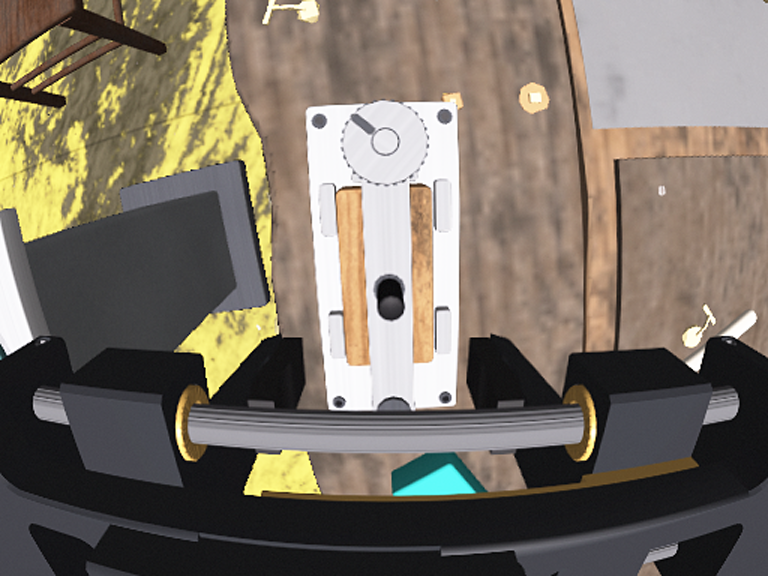

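```bash
python3 - <<'E'
from h import *
plan((.489,.137,.14),60,75)
E
```

```text
10 rows; from [0.4763 0.0601 0.1618] jaw -7.9 z-tilt [ 0.022 -1.    -0.009]
[75, -7.8, 2.1, 0.2, np.float64(-6.8), 75, -7.8, 2.1, 1.1, np.float64(-6.8), 75, -7.6, 2.0, 2.0, np.float64(-6.8), 75, -7.3, 2.1, 2.9, np.float64(-6.8), 75, -6.9, 2.0, 3.7, np.float64(-6.8), 75, -6.4, 2.1, 4.5, np.float64(-6.8), 75, -5.8, 2.0, 5.2, np.float64(-6.8), 75, -5.1, 2.1, 5.9, np.float64(-6.8), 75, -4.4, 2.0, 6.4, np.float64(-6.8), 75, -3.7, 2.1, 7.0, np.float64(-6.8)]
```

Emit:
apply_moves(steps=[75, -8, 1.5, 0, -6.8, 75, -8, 1.5, 1, -6.8, 75, -7.5, 1.5, 2, -6.8, 75, -7.5, 1.5, 3, -6.8, 75, -7, 1.5, 4, -6.8, 75, -6.5, 1.5, 4.5, -6.8, 75, -6, 1.5, 5, -6.8, 75, -5, 1.5, 6, -6.8, 75, -4.5, 1.5, 6.5, -6.8, 75, -3.5, 1.5, 7, -6.8, 75, 0, 0, 0, 0])

```text
time: 15.2
ee_pos: [0.4799, 0.1397, 0.1367]
eef_rot: [[0.893, 0.001, 0.449], [-0.449, -0.022, 0.893], [0.01, -1.0, -0.019]]
force: [-0.4, 0.8, 0.0]
finger_gap: 0.848
```

```bash
python3 - <<'E'
from h import *
s=st();print(s['eef_rot'][:,1])
im=get_image('wrist');save(im,'w15.png',s=1.5)
import pickle; pickle.dump(im,open('w15.pkl','wb'))
print(wproj(im,[.4892,.1372,.096])*1.5)
plan((.489,.137,.11),60,75)
E
```

```text
t 15.2 p [479.9 139.7 136.7] jaw 63.3 F [-0.4  0.8  0. ] T [-0.   -0.14 -0.01] gap 74.6 q [ 14.2   2.4 119.5  -1.4  58.4 -48.4]
[ 8.12319956e-04 -2.15641788e-02 -9.99767136e-01]
[[391.70560487 352.25727595]]
1 rows; from [0.4796 0.1392 0.1366] jaw 63.0 z-tilt [ 0.011 -1.    -0.019]
[75, 9.1, 26.7, 2.8, np.float64(3.0)]
```

View pics/w15.png

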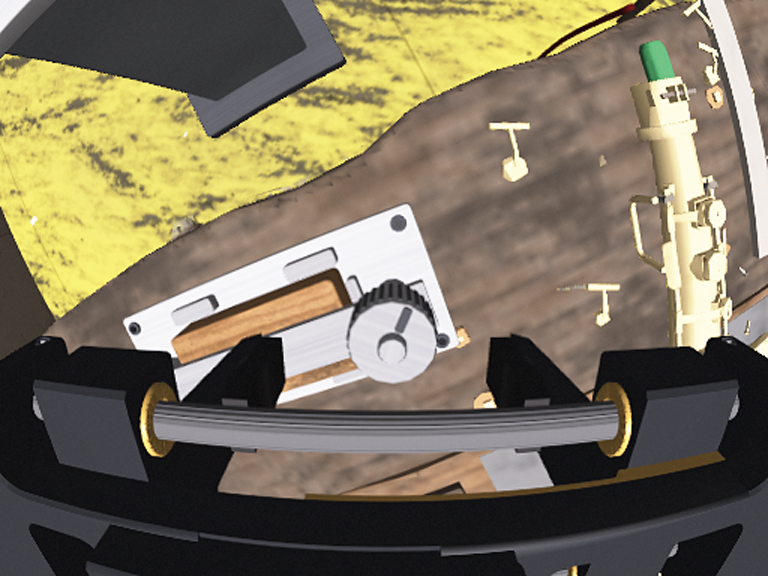

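Emit:
apply_moves(steps=[75, 4.5, 12, 1, 0, 75, 4, 12, 1, 0, 75, 0, 0, 0, 0])

```text
time: 15.5
ee_pos: [0.4881, 0.1356, 0.11]
eef_rot: [[0.888, -0.0, 0.46], [-0.46, -0.023, 0.888], [0.01, -1.0, -0.02]]
force: [-0.0, 0.1, -0.4]
finger_gap: 0.851
```

```bash
python3 - <<'E'
from h import *
s=st();print(s['eef_rot'][:,1])
plan((.4885,.1375,.076),63,75)
E
```

```text
t 15.5 p [488.1 135.6 110. ] jaw 62.59 F [-0.   0.1 -0.4] T [ 0.01 -0.15  0.03] gap 74.9 q [ 13.5   5.  119.9  -1.5  55.4 -48.2]
[-1.42410135e-04 -2.25946188e-02 -9.99744699e-01]
1 rows; from [0.4881 0.1356 0.11  ] jaw 62.6 z-tilt [ 0.01 -1.   -0.02]
[75, -0.9, 34.0, 2.6, np.float64(-0.4)]
```

Emit:
apply_moves(steps=[75, -0.5, 12, 1, 0, 75, 0, 12, 1, 0, 75, 0, 9, 0.5, 0, 75, 0, 0, 0, 0])

```text
time: 15.83
ee_pos: [0.4883, 0.135, 0.073]
eef_rot: [[0.884, -0.004, 0.467], [-0.467, -0.024, 0.884], [0.008, -1.0, -0.023]]
force: [-1.4, 0.2, -0.2]
finger_gap: 0.848
```

```bash
python3 - <<'E'
from h import *
s=st();print(s['eef_rot'][:,1])
plan((.4885,.1375,.074),63,75)
E
```

```text
t 15.83 p [488.3 135.   73. ] jaw 62.12 F [-1.4  0.2 -0.2] T [ 0.01 -0.07  0.02] gap 74.7 q [ 13.5   8.1 121.2  -1.6  51.3 -47.6]
[-0.00371408 -0.02379781 -0.99970989]
1 rows; from [0.4883 0.135  0.073 ] jaw 62.1 z-tilt [ 0.007 -1.    -0.023]
[75, -1.0, -1.1, 2.3, np.float64(-0.9)]
```

Emit:
apply_moves(steps=[75, -1, -1, 2.3, 0, 50, 0, 0, 0, 0, 36, 0, 0, 0, 0, 36, 0, 0, 0, 0, 36, 0, 0, 0, 0, 36, 0, 0, 0, 0, 36, 0, 0, 0, 0], newtons=20)

```text
time: 16.42
ee_pos: [0.4896, 0.1374, 0.0755]
eef_rot: [[0.883, -0.002, 0.47], [-0.47, -0.023, 0.883], [0.009, -1.0, -0.022]]
force: [0.2, -0.1, -3.0]
finger_gap: 0.448
```

```bash
python3 - <<'E'
from h import *
s=st();print(s['eef_rot'][:,1])
im=get_image('wrist');save(im,'w16.png',(160,110,360,290),4)
E
```

```text
t 16.42 p [489.6 137.4  75.5] jaw 61.98 F [ 0.2 -0.1 -3. ] T [ 0.06 -0.23 -0.03] gap 39.4 q [ 13.7   8.  121.   -1.6  51.5 -47.3]
[-0.00212266 -0.02347561 -0.99972216]
```

View pics/w16.png

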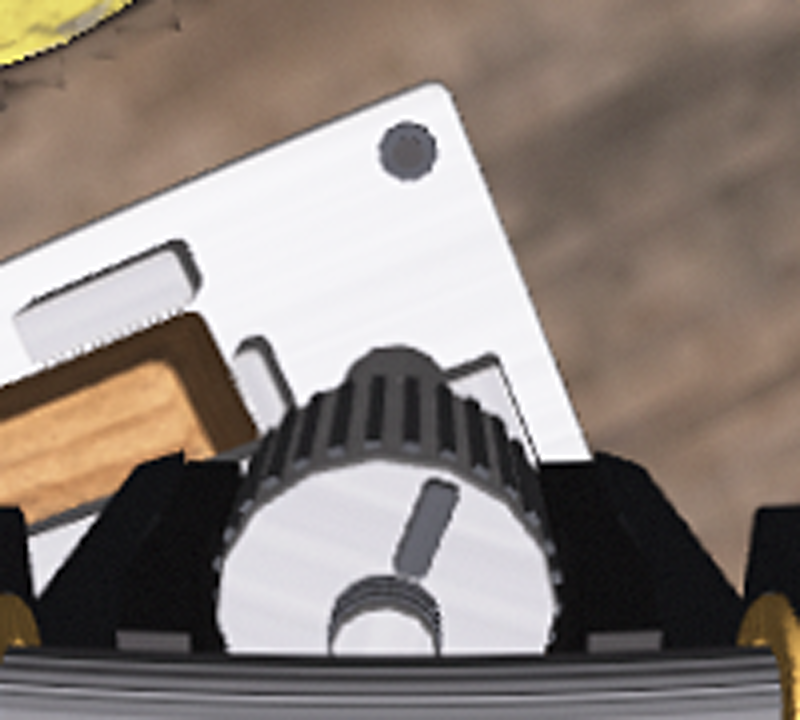

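Emit:
apply_moves(steps=[36, 0, 0, 0, 4, 36, 0, 0.1, 0, 6, 36, 0, 0.1, 0, 6, 36, 0, 0.1, 0, 6, 36, 0, 0.1, 0, 6, 36, 0, 0.1, 0, 6, 36, 0, 0.1, 0, 6])

```text
time: 17.05
ee_pos: [0.4891, 0.1371, 0.0749]
eef_rot: [[0.348, -0.002, 0.937], [-0.937, -0.024, 0.348], [0.022, -1.0, -0.01]]
force: [0.4, 0.1, -0.4]
finger_gap: 0.449
```

```bash
python3 - <<'E'
from h import *
s=st();print(s['eef_rot'][:,1])
im=get_image('wrist');save(im,'w17.png',(160,110,360,290),4)
E
```

```text
t 17.05 p [489.1 137.1  74.9] jaw 20.36 F [ 0.4  0.1 -0.4] T [-0.06  0.08  0.09] gap 39.6 q [ 13.7   8.  121.   -1.7  51.4  -5.6]
[-0.00197954 -0.0244529  -0.99969902]
```

View pics/w17.png

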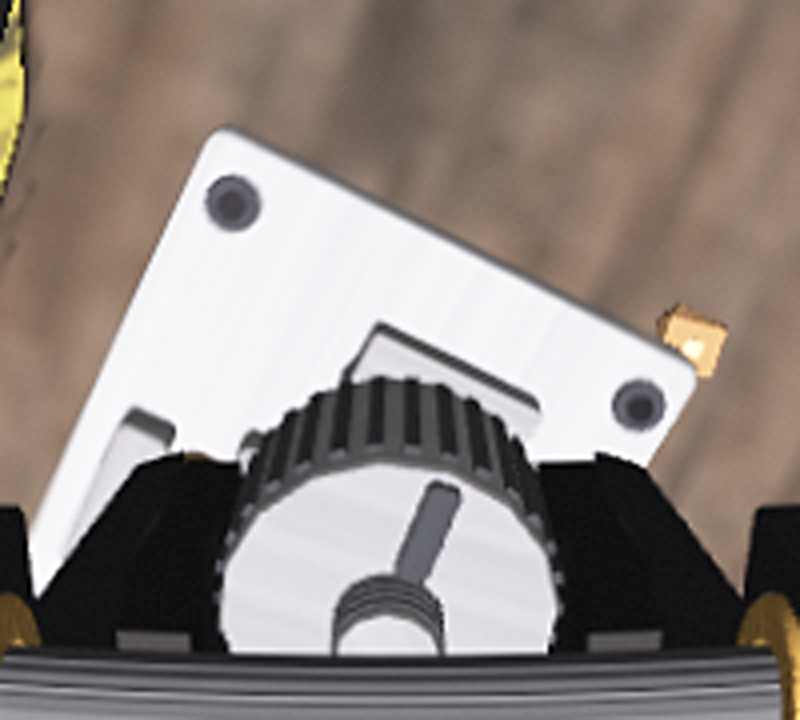

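Emit:
apply_moves(steps=[36, 0, 0, 0, 4, 36, 0, 0.1, 0, 5, 36, 0, 0.1, 0, 5, 36, 0, 0, 0, 5, 36, 0, 0.1, 0, 5, 36, 0, 0, 0, 5])

```text
time: 17.6
ee_pos: [0.4887, 0.1371, 0.0745]
eef_rot: [[-0.161, -0.003, 0.987], [-0.987, -0.025, -0.161], [0.025, -1.0, 0.001]]
force: [1.0, 0.5, -0.7]
finger_gap: 0.448
```

```bash
python3 - <<'E'
from h import *
s=st();print(s['eef_rot'][:,1])
E
```

```text
t 17.6 p [488.7 137.1  74.5] jaw -9.29 F [ 1.   0.5 -0.7] T [0.1  0.17 0.05] gap 39.4 q [ 13.7   8.  121.1  -1.7  51.4  24.1]
[-0.00289187 -0.02459199 -0.99969339]
```

Emit:
apply_moves(steps=[36, 0, 0.1, 0, 4, 36, 0, 0, 0, 4, 36, 0, 0.1, 0, 4])

```text
time: 17.85
ee_pos: [0.4886, 0.1372, 0.0743]
eef_rot: [[-0.366, -0.003, 0.93], [-0.93, -0.024, -0.366], [0.024, -1.0, 0.006]]
force: [0.5, -0.4, -1.1]
finger_gap: 0.447
```

```bash
python3 - <<'E'
from h import *
s=st();print(s['eef_rot'][:,1])
E
```

```text
t 17.85 p [488.6 137.2  74.3] jaw -21.49 F [ 0.5 -0.4 -1.1] T [0.17 0.26 0.12] gap 39.4 q [ 13.7   8.1 121.1  -1.7  51.4  36.3]
[-0.0034276  -0.02433405 -0.99969801]
```

Emit:
apply_moves(steps=[36, 0, 0.1, 0, 4, 36, 0, 0, 0, 4, 36, 0, 0.1, 0, 4])

```text
time: 18.1
ee_pos: [0.4884, 0.1374, 0.0741]
eef_rot: [[-0.554, -0.004, 0.832], [-0.832, -0.024, -0.554], [0.022, -1.0, 0.01]]
force: [1.1, -1.0, 0.2]
finger_gap: 0.45
```

```bash
python3 - <<'E'
from h import *
s=st();print(s['eef_rot'][:,1])
E
```

```text
t 18.1 p [488.4 137.4  74.1] jaw -33.65 F [ 1.1 -1.   0.2] T [0.26 0.27 0.07] gap 39.6 q [ 13.7   8.1 121.1  -1.6  51.4  48.4]
[-0.00400811 -0.02378302 -0.99970911]
```

Emit:
apply_moves(steps=[36, 0, 0.1, 0, 4, 36, 0, 0, 0, 4, 36, 0, 0.1, 0, 4])

```text
time: 18.35
ee_pos: [0.4884, 0.1375, 0.0739]
eef_rot: [[-0.717, -0.004, 0.697], [-0.696, -0.023, -0.717], [0.019, -1.0, 0.014]]
force: [0.4, 0.5, 0.5]
finger_gap: 0.449
```

```bash
python3 - <<'E'
from h import *
s=st()
E
```

```text
t 18.35 p [488.4 137.5  73.9] jaw -45.83 F [0.4 0.5 0.5] T [0.34 0.23 0.11] gap 39.6 q [ 13.7   8.1 121.1  -1.6  51.4  60.5]
```

Emit:
apply_moves(steps=[36, 0, 0.1, 0, 4, 36, 0, 0, 0, 4, 36, 0, 0.1, 0, 4])

```text
time: 18.6
ee_pos: [0.4883, 0.1376, 0.0737]
eef_rot: [[-0.848, -0.005, 0.53], [-0.529, -0.022, -0.848], [0.016, -1.0, 0.016]]
force: [1.2, -0.5, -0.2]
finger_gap: 0.449
```

```bash
python3 - <<'E'
from h import *
s=st();print(s['eef_rot'][:,1])
im=get_image('wrist');save(im,'w18.png',(160,110,360,290),3)
E
```

```text
t 18.6 p [488.3 137.6  73.7] jaw -58.02 F [ 1.2 -0.5 -0.2] T [0.35 0.19 0.11] gap 39.5 q [ 13.7   8.1 121.1  -1.5  51.4  72.7]
[-0.0046903  -0.02222548 -0.99974198]
```

View pics/w18.png

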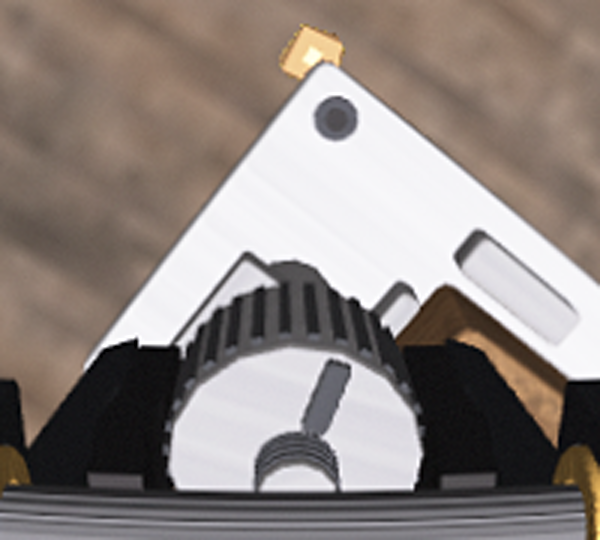

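Emit:
apply_moves(steps=[36, 0, 0.1, 0, 4, 36, 0, 0, 0, 4, 36, 0, 0.1, 0, 4])

```text
time: 18.9
ee_pos: [0.4883, 0.1377, 0.0736]
eef_rot: [[-0.94, -0.005, 0.341], [-0.341, -0.021, -0.94], [0.012, -1.0, 0.018]]
force: [1.2, -0.7, -0.4]
finger_gap: 0.45
```

```bash
python3 - <<'E'
from h import *
s=st()
E
```

```text
t 18.9 p [488.3 137.7  73.6] jaw -70.07 F [ 1.2 -0.7 -0.4] T [0.48 0.21 0.09] gap 39.6 q [ 13.7   8.1 121.1  -1.4  51.4  84.6]
```

Emit:
apply_moves(steps=[36, 0, 0.1, 0, 4, 36, 0, 0, 0, 4, 36, 0, 0.1, 0, 4])

```text
time: 19.15
ee_pos: [0.4887, 0.1377, 0.0735]
eef_rot: [[-0.99, -0.004, 0.14], [-0.14, -0.021, -0.99], [0.007, -1.0, 0.02]]
force: [0.9, -0.6, -2.0]
finger_gap: 0.45
```

```bash
python3 - <<'E'
from h import *
s=st()
E
```

```text
t 19.15 p [488.7 137.7  73.5] jaw -81.95 F [ 0.9 -0.6 -2. ] T [0.23 0.06 0.6 ] gap 39.6 q [ 13.7   8.1 121.1  -1.4  51.3  96.5]
```

Emit:
apply_moves(steps=[36, 0, 0, 0, 2])

```text
time: 19.23
ee_pos: [0.4891, 0.1378, 0.0736]
eef_rot: [[-0.994, -0.003, 0.108], [-0.108, -0.021, -0.994], [0.005, -1.0, 0.021]]
force: [0.4, 1.2, -3.1]
finger_gap: 0.449
```

```bash
python3 - <<'E'
from h import *
s=st()
im=get_image('wrist');save(im,'w19.png',(160,110,360,290),4)
E
```

```text
t 19.23 p [489.1 137.8  73.6] jaw -83.82 F [ 0.4  1.2 -3.1] T [ 0.3  -0.09  0.6 ] gap 39.5 q [ 13.7   8.1 121.1  -1.5  51.2  98.4]
```

View pics/w19.png

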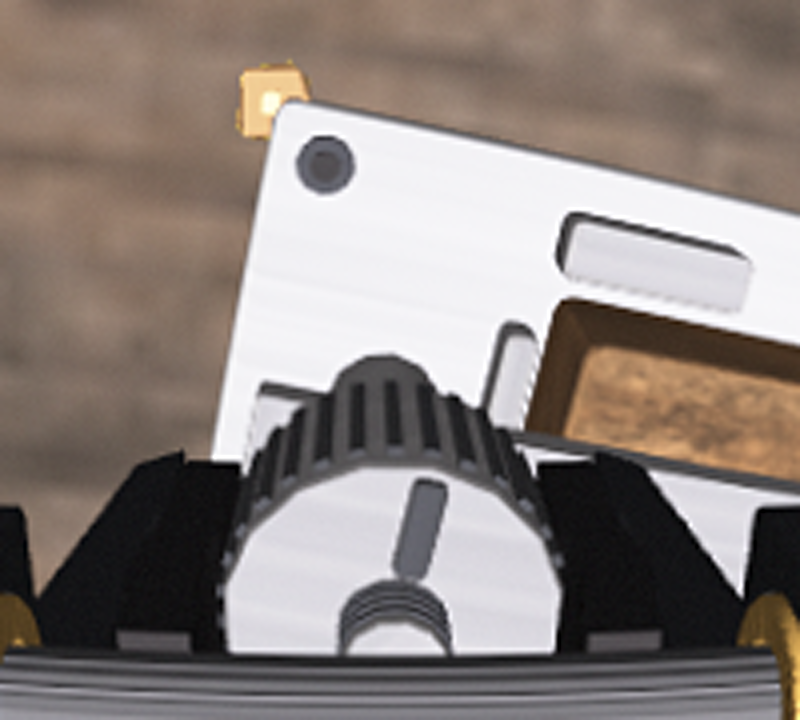

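Emit:
apply_moves(steps=[36, 0, 0, 0, 0, 36, 0, 0, 0, 0, 36, 0, 0, 0, 2], newtons=30)

```text
time: 19.53
ee_pos: [0.4891, 0.1377, 0.0735]
eef_rot: [[-0.997, -0.002, 0.083], [-0.083, -0.022, -0.996], [0.004, -1.0, 0.022]]
force: [0.1, 0.5, -0.9]
finger_gap: 0.448
```

```bash
python3 - <<'E'
from h import *
s=st()
im=get_image('wrist');save(im,'w20.png',(160,110,360,290),4)
s=st()
E
```

```text
t 19.53 p [489.1 137.7  73.5] jaw -85.25 F [ 0.1  0.5 -0.9] T [ 0.27 -0.03  0.87] gap 39.4 q [ 13.7   8.1 121.1  -1.5  51.2  99.9]
t 19.58 p [489.2 137.8  73.5] jaw -85.38 F [ 1.  -0.2 -2. ] T [ 0.34 -0.    0.93] gap 39.5 q [ 13.7   8.1 121.1  -1.5  51.2 100. ]
```

View pics/w20.png

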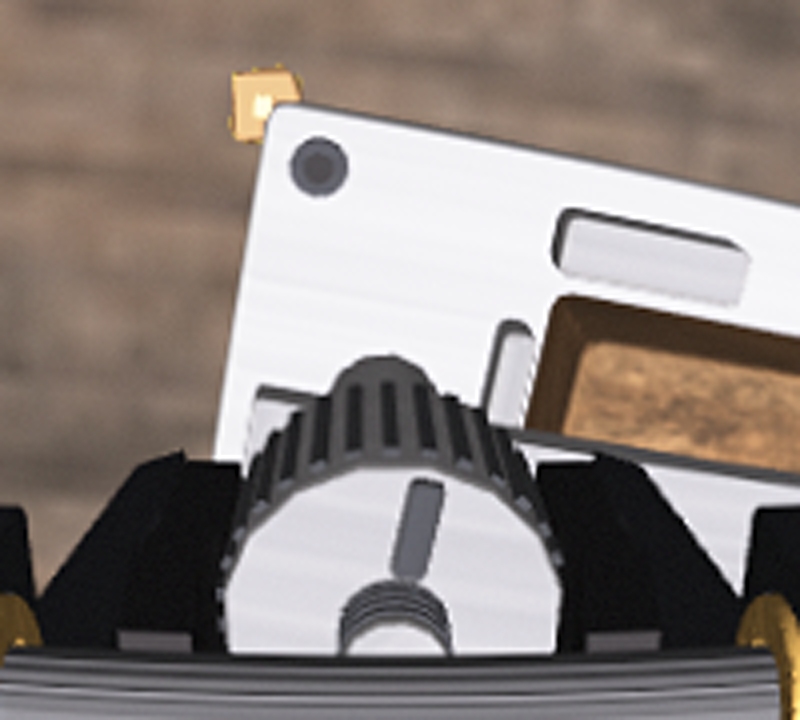

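Emit:
apply_moves(steps=[36, 0, 0, 0, -3, 36, 0, -0.1, 0, -6, 36, 0, -0.1, 0, -6, 36, 0, -0.1, 0, -6, 36, 0, -0.1, 0, -6, 36, 0, -0.1, 0, -6, 36, 0, -0.1, 0, -6, 36, 0, -0.1, 0, -6, 36, 0, -0.1, 0, -6, 36, 0, -0.1, 0, -6, 36, 0, -0.1, 0, -6, 36, 0, -0.1, 0, -6])

```text
time: 20.58
ee_pos: [0.4891, 0.1378, 0.0745]
eef_rot: [[-0.212, -0.003, 0.977], [-0.977, -0.019, -0.212], [0.019, -1.0, 0.002]]
force: [0.9, 0.1, -1.8]
finger_gap: 0.444
```

Emit:
apply_moves(steps=[36, 0, -0.1, 0, -6, 36, 0, -0.1, 0, -6, 36, 0, 0, 0, -4, 36, 0, 0, 0, 0])

```text
time: 20.92
ee_pos: [0.4891, 0.1379, 0.0748]
eef_rot: [[0.089, -0.002, 0.996], [-0.996, -0.018, 0.089], [0.018, -1.0, -0.004]]
force: [0.1, -0.5, -1.5]
finger_gap: 0.448
```

```bash
python3 - <<'E'
from h import *
s=st()
im=get_image('wrist');save(im,'w21.png',(160,110,360,290),4)
s=st();print(s['eef_rot'][:,1])
E
```

```text
t 20.92 p [489.1 137.9  74.8] jaw 5.08 F [ 0.1 -0.5 -1.5] T [-0.   -0.38  0.04] gap 39.4 q [ 13.6   8.  121.1  -1.2  51.3   9.2]
t 20.97 p [489.2 137.9  74.8] jaw 4.91 F [ 0.8  0.2 -0.8] T [ 0.01 -0.31  0.06] gap 39.2 q [ 13.6   8.  121.1  -1.2  51.3   9.4]
[-0.00218369 -0.01790391 -0.99983733]
```

View pics/w21.png

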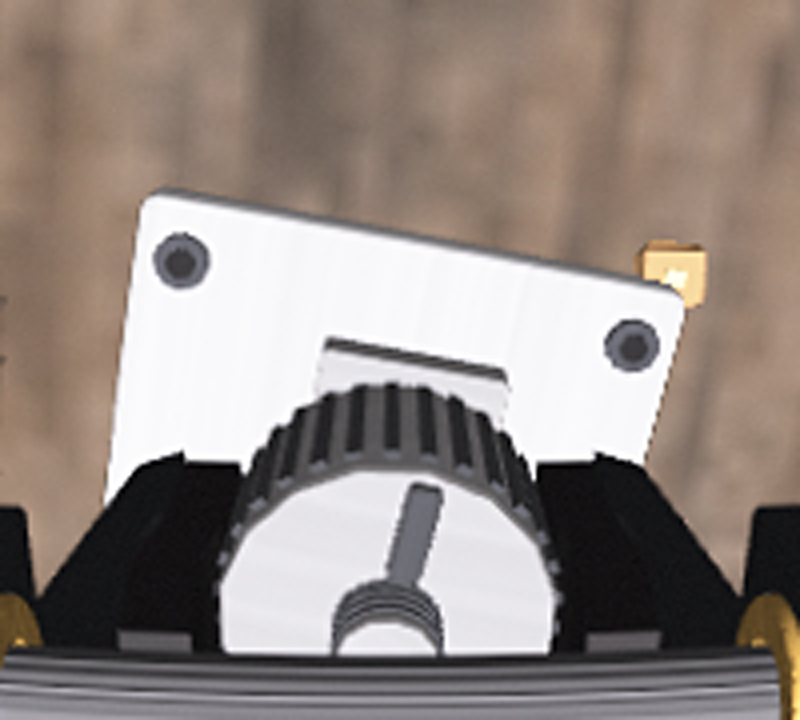

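Emit:
apply_moves(steps=[36, 0, 0, 0, -1.5, 36, 0, 0, 0, 0, 36, 0, 0, 0, 0])

```text
time: 21.22
ee_pos: [0.4891, 0.1379, 0.0748]
eef_rot: [[0.108, -0.002, 0.994], [-0.994, -0.018, 0.108], [0.017, -1.0, -0.004]]
force: [0.9, 0.7, -0.4]
finger_gap: 0.448
```

```bash
python3 - <<'E'
from h import *
im=get_image('top');save(im,'t22.png',(90,120,410,250),2.45)
im=get_image('side');save(im,'s22.png',(200,100,340,270),3.5)
im=get_image('wrist');save(im,'w22.png',(160,110,360,290),3)
s=st()
E
```

```text
t 21.37 p [489.1 137.9  74.8] jaw 6.23 F [ 0.7  0.8 -1.6] T [ 0.   -0.33  0.  ] gap 39.0 q [ 13.5   8.  121.1  -1.2  51.3   8.1]
```

View pics/s22.png

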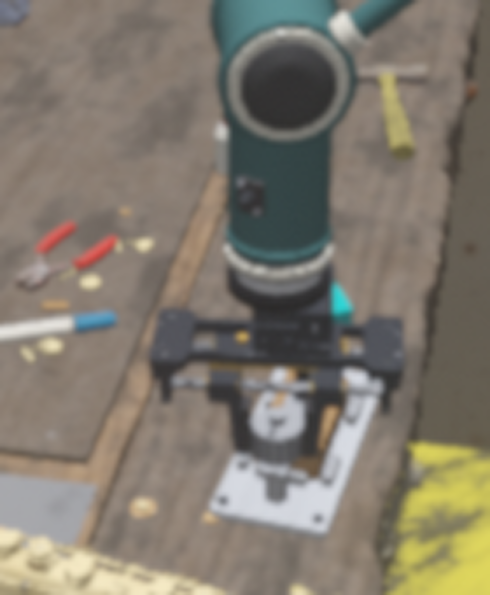

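View pics/t22.png

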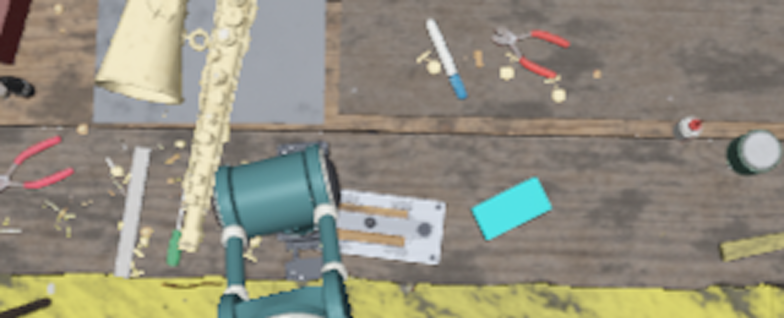

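View pics/w22.png

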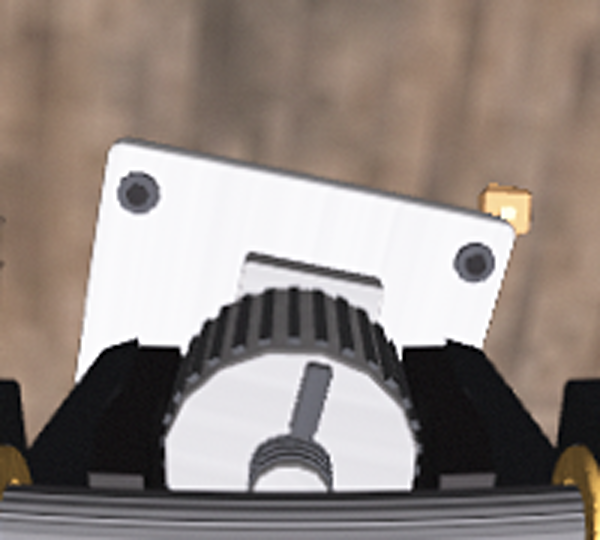

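```bash
python3 - <<'E'
from h import *
print(sign_off())
E
```

```text
the job is handed in; nothing more can be done
None
```

I handed the job in at about 21.4 s of the 72 s allowed. The brown block lies flat in the cradle, released. The keeper bar is shut over it, and the nut was bottomed out, backed off a quarter turn and is still gripped at 30 N.

- **Block:** The wrist camera showed it seated between the lips. The turquoise look-alike was not touched.
- **Bar:** It came up against its stop along the jig's y axis. Pushing on with about 7 N did not move it. I did not see the notch itself close up, because it sits under the nut.
- **Nut down:** It turned about 138° clockwise before the torque rose to 0.6 N m, then to 0.9 N m with a firmer grip. The fingers slipped on it at that stop, as they would once it has bottomed.
- **Quarter turn back:** The gripper turned back about 91.5°. The camera suggested the nut lagged by about 2°, so I had added 1.5° to make up for it. The nut should be within 2–3° of a quarter turn.
- **Last checks:** The fingers were 39 mm apart on the 40 mm nut, with forces of about 2 N. In the last top view the oil bottle, the rule and the screwdriver (only its green handle showing) were in the places they held at the start.

One disagreement: the top camera put the jig about 4.5 mm away from where the wrist camera had it. I went by the wrist camera, and the fit confirmed it.

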